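# Scrape the kiln shelf and slide it home in the test kiln

## Task

Take the rubbing stone from the top of the test kiln and scrape the chips of broken terracotta off the kiln shelf onto the bench, keeping the shelf where it lies, and stand the stone back on top of the kiln. Then slide the clean shelf, kept level and never forced, through the open kiln door into the pair of grooves until it stops against the back wall, so that the door could be shut. Leave the clay ball, the pinch bowl and the glaze tile as they are.

Things in the scene. Friction and masses are not known exactly. Their poses are not given: they have to be found in the camera images.
- kiln: fixed test kiln on a 4-legged stand: grey steel box 190 deep (x) x 170 wide (y), 87 to 265 mm above the bench. Origin: on the bench under its centre; x from the open mouth (face x = -95) to the back, z up. Chamber 70 mm wide, floor z = 121, roof z = 207, flat back wall x = 61. The door hangs down below the mouth (to x = -140, below z = 100). A controller sticks out to y = 96
- kiln_mouth (a point): mid-mouth at ledge height, 1 mm behind the mouth face; axes as the kiln's. Here begin the grooves, one along each side wall to the back wall: ledge below (top z = 135, 12 mm wide), rib above (underside z = 153, top 163, 8 mm wide). The hand is too wide for the mouth: push the last centimetres on the shelf's outer end, closed fingers, hand leaning back 35-45 degrees to clear the front above
- kiln_home (a point): where the centre of the shelf's underside lies when the shelf is fully home: on the ledges, 75 mm before the back wall; axes as the kiln's. The shelf's outer end is then 6 mm inside the mouth face. 52 mm above this level a white thermocouple rod sticks 45 mm forward from the back wall
- kiln_top (a point): centre of the kiln's flat steel top (190 x 170 mm), 265 mm above the bench; axes as the kiln's
- shelf: loose kiln shelf, a plain grey-brown plate 150 (x) x 64 (y) x 12 mm thick, corners rounded to 6 mm, about 0.2 kg, flat on the bench; either end may go in first. Origin: centre of its underside, x along its length. In the grooves it has 3 mm of play on each side and 6 mm in height, and slides with plain friction (1 to 2 N)
- chip_1: loose chip of terracotta about 16 x 14 x 6 mm lying on the shelf; origin at the centre of its underside
- chip_2: another such chip on the shelf
- chip_3: another such chip on the shelf
- stone: rubbing stone standing on the kiln's top: a dark abrasive block 84 (x) x 32 (y) x 24 mm high, flat below, with a wooden back 78 x 24 mm on it from 24 to 54 mm above the sole to grip across y; 0.24 kg. Origin: centre of the sole, x along its length
- clay_ball: bystander: lump of grey clay, 45 x 53 mm, 40 mm high; origin under its centre
- pinch_bowl: bystander: small brown bowl 111 mm across, 54 mm high; origin under its centre
- test_tile_a: bystander: glaze test tile 75 x 40 x 10 mm flat on the bench, pale glaze; origin under its centre

How it is judged:
On the way, in this order (a step that is already met when the one before it is completed fails the run):
1. the rubbing stone is set on the shelf where it lies on the bench (contact force between stone and shelf above 0.5 N and height (world z) of shelf below 0.006 m), for 0.1 s.
2. all three chips are off the shelf and on the bench, the shelf still flat on the bench within 3 cm of its place (height (world z) of each of chip_1, chip_2, chip_3 below 0.02 m and (height (world z) of chip_1 below 0.01 m or x of chip_1 in the frame of shelf above 0.075 m or x of chip_1 in the frame of shelf below -0.075 m or y of chip_1 in the frame of shelf above 0.032 m or y of chip_1 in the frame of shelf below -0.032 m) and (height (world z) of chip_2 below 0.01 m or x of chip_2 in the frame of shelf above 0.075 m or x of chip_2 in the frame of shelf below -0.075 m or y of chip_2 in the frame of shelf above 0.032 m or y of chip_2 in the frame of shelf below -0.032 m) and (height (world z) of chip_3 below 0.01 m or x of chip_3 in the frame of shelf above 0.075 m or x of chip_3 in the frame of shelf below -0.075 m or y of chip_3 in the frame of shelf above 0.032 m or y of chip_3 in the frame of shelf below -0.032 m) and height (world z) of shelf below 0.006 m and distance of shelf from where it was at the start of the episode below 0.03 m), for 0.2 s.
At the end, for the whole second after the job is handed in: the shelf lies level in the kiln's grooves against the back wall (within 3 mm), straight; the stone stands upright on the kiln's top; the three chips lie on the bench, loosely or in a heap (x of shelf in the frame of kiln_home between -0.003 and 0.003 m and y of shelf in the frame of kiln_home between -0.005 and 0.005 m and z of shelf in the frame of kiln_home between -0.004 and 0.004 m and angle between the x axis of shelf and the x axis of kiln_home, either way round below 0.06 rad and angle between stone's own z axis and vertical below 0.1 rad and z of stone in the frame of kiln_top between -0.004 and 0.006 m and horizontal distance between stone and kiln_top below 0.12 m and height (world z) of chip_1 between -0.02 and 0.025 m and height (world z) of chip_2 between -0.02 and 0.025 m and height (world z) of chip_3 between -0.02 and 0.025 m and linear speed of each of shelf, stone below 0.01 m/s); the robot touches nothing.
It fails at once if the shelf is tipped (over 17 degrees) (angle between shelf's own z axis and vertical above 0.3 rad).
It fails at once if the shelf is forced against the kiln's soft brick (over 40 N) (contact force between shelf and kiln above 40 N).
It fails at once if a chip still on the shelf is pushed by the fingers, not the stone ((contact force between the fingers and chip_1 above 0.3 N and height (world z) of chip_1 above 0.011 m) or (contact force between the fingers and chip_2 above 0.3 N and height (world z) of chip_2 above 0.011 m) or (contact force between the fingers and chip_3 above 0.3 N and height (world z) of chip_3 above 0.011 m)).
It fails at once if a bystander is moved more than 3 cm (distance of any of clay_ball, pinch_bowl, test_tile_a from where it was at the start of the episode above 0.03 m).
It also fails if it takes over 72 s, if anything falls off the work surface, if the arm or the gripper's body presses on something with over 40 N, if the wrist force passes 120 N, or if a joint passes its speed limit or range.

## Robot

A 7-joint arm with a two-finger parallel gripper is mounted at the origin on the work surface; the furniture and walls round the work are solid. World frame = base frame: x ahead of the robot, y to its left, z up, the work surface at z = 0. Lengths are in m, angles in rad, forces in N, time in s.
With the tool pointing down it reaches from about 0.425 to 0.95 m from the base axis. Payload 4.7 kg.
Tool frame: the origin (TCP) lies between the finger pads; the fingertips stand ctrl.tip_extent ahead of it and the grasp point (between the pads) lies 2 mm behind it (ctrl.tip_extent is the distance from the TCP to the fingertips, in m); z points along the fingers, y is the line along which they close (so a half turn about z gives the same grasp; the last joint's range is limited). The gripper opens to 87 mm and grips with 3 to 60 N. Pads are 19 mm wide; open, the fingers measure 117 mm over their backs; the gripper's body (75 mm by 190 mm) begins 51 mm behind the grasp point.
Start: joints at [1.259, 0.469, -0.049, 1.532, 0.024, 1.141, -0.082], TCP at [0.188, -0.648, 0.24] pointing down, gripper open.
Joint ranges: [-2.59, 2.59], [-0.33, 1.99], [-1.39, 1.29], [0.1, 2.45], [-1.04, 4.18], [0.21, 1.99], [-2.66, 2.66]. Speed limits (rad/s): [2.57, 2.57, 3.14, 3.14, 3.14, 3.14, 3.14].

## Interface

Orientations are given as a rotation vector (axis times angle).
In Python, from station import ctrl gives the robot as it stands.
- The arm moves only by the tool shift_gripper, called as name(argument=value, ...), one argument or row to a line, values as JSON. Schema: {"type":"object","properties":{"increments":{"type":"array","items":{"type":"array","items":{"type":"array","items":{"type":"number"},"minItems":7,"maxItems":7},"minItems":1,"maxItems":20},"minItems":1,"maxItems":1},"clamp_n":{"type":"number"},"only":{"type":"string"},"quiet":{"type":"boolean"},"lines":{"type":"string"}},"required":["increments"],"additionalProperties":false}. increments is a list that holds a single list of rows (three levels of brackets), with 1 to 20 rows, each of 7 numbers: the finger opening in m, then dx, dy, dz in a scale on which 1.0 is 400 mm, then a rotation vector rx, ry, rz in parts of the range, where 1.0 means 2 rad; each row shifts and turns the commanded pose from where the row before left it, along the tool's axes as they then stand; what a row does not reach is not made up. A row lasts 1/12 s, in which the tool goes at most 0.0417 m and 0.125 rad, less where a joint would pass 70% of its speed; a pose out of reach is approached as far as the arm can. The fingers move at their own pace and stop on an object; clamp_n is the grip in N (left out, the last holds). Time passes only in rows, so rows that do not move let the fingers close. The tool returns the time, the measured TCP pose, the force, the opening and the grip force at its end. only (a regular expression) keeps the lines of the reply that match it, lines (a string "A,B") keeps lines A to B, and quiet returns only ok. A shift or turn number past 1, either way, is cut back to 1. Input that does not fit is refused with a message, and nothing moves.
- ctrl.read_state(): the state, without advancing time (a new reading comes with each control period).
- ctrl.get_image(name): name is "scene" or "top" or "wrist"; returns the picture (480x640x3 uint8, blue, green, red); there is no depth.
- ctrl.camera_info(name): a dict with "fovy" (degrees; the focal length in pixels is half the picture's height over the tangent of half this angle, whatever the lens; pixels are square), "cx", "cy" (the principal point, pixels), "R" (3x3) and "t" (3): a world point X has camera coordinates R X + t. Camera axes: x right, y down, z forward; pixel columns grow to the right and rows downward; lengths in m; the calibration is good to about 2 mm. A picture is of the moment at which its call begins: read the wrist's pose just before it. camera_info takes no time and is no camera call; for the wrist camera it gives the pose at the moment of the call.
- ctrl.job_done(): hands the job in; it is judged then, once.
The state is a dict: "clock": time; "joint_pos": joint angles; "dq": joint speeds; "effort": joint torques, N m; "position": TCP position; "tcp_rot": TCP orientation; "wrist_force": force on the tool from outside, world axes, zero at the start; "wrist_torque": the same for the moment, N m; "grip_width": finger opening in m; "grasp_force": force on a finger pad.
Only numpy, scipy, OpenCV 4.12 (cv2) and the standard library are available. Lean on these libraries where they do the work, as an engineer would, in place of code of your own. Each camera call takes 0.05 s, during which the arm holds its last target. There are 200 camera calls.

## Working session

There is one attempt and no reset: what is moved stays moved. The work goes in short steps, Python scripts to look and compute and a tool call to move; the robot and the scene stay as the last step left them, time stands still between calls to the robot, and variables do not carry over. Pictures are saved under pics/ and viewed, at most 10 in all, crops included, and the job is handed in when it is done.

```bash
ls; mkdir -p pics; python3 - <<'E'
from station import ctrl
import cv2,numpy as np
s=ctrl.read_state();print(s);print(ctrl.tip_extent)
for n in("scene","top","wrist"):
    print(n,ctrl.camera_info(n)); cv2.imwrite(f"pics/{n}0.png",ctrl.get_image(n))
E
```

```text
pics
station.py
{'clock': 0.0, 'joint_pos': array([ 1.25909999,  0.4694206 , -0.04858817,  1.53366355,  0.02410012,
        1.14097878, -0.08231031]), 'dq': array([ 0.0016172 , -0.00022213, -0.00119907,  0.00018325, -0.00148671,
       -0.00126828,  0.00098395]), 'effort': array([ 6.70204427e-04, -5.07973981e+01, -8.02176073e-02, -2.36152053e+01,
       -6.12295652e-02,  3.80662666e-02,  1.92156767e-04]), 'position': array([ 0.18820845, -0.64765961,  0.23852628]), 'tcp_rot': array([-3.10839997e+00, -4.42498102e-01,  5.26788750e-04]), 'wrist_force': array([-0.67785153,  0.34726467, -0.09305232]), 'wrist_torque': array([-0.06513387, -0.02351431, -0.0343656 ]), 'grasp_force': 0.0, 'grip_width': 0.0869985700761978}
0.017
scene {'fovy': 51.13778344604743, 'cx': 319.13466199716174, 'cy': 245.26067660443584, 'R': array([[ 9.98952758e-01,  4.57515041e-02,  4.31745119e-04],
       [ 3.74036504e-02, -8.11175759e-01, -5.83605051e-01],
       [-2.63505877e-02,  5.83010024e-01, -8.12037535e-01]]), 't': array([-0.39684956, -0.06988918,  1.12169149])}
top {'fovy': 48.67743045204242, 'cx': 328.9578937617103, 'cy': 247.12693979309304, 'R': array([[ 0.01684523, -0.99978559, -0.01204173],
       [-0.99629574, -0.01576827, -0.08453493],
       [ 0.08432692,  0.01342113, -0.99634775]]), 't': array([-0.1790602 ,  0.40913302,  1.23016571])}
wrist {'fovy': 63.37946024152959, 'cx': 320.31819822954793, 'cy': 238.7869787944803, 'R': array([[ 0.27994753, -0.96001109, -0.00284444],
       [-0.92194812, -0.26967176,  0.27800864],
       [-0.26765844, -0.07520541, -0.96057436]]), 't': array([-0.67252544, -0.03330717,  0.39233909])}
```

View pics/top0.png

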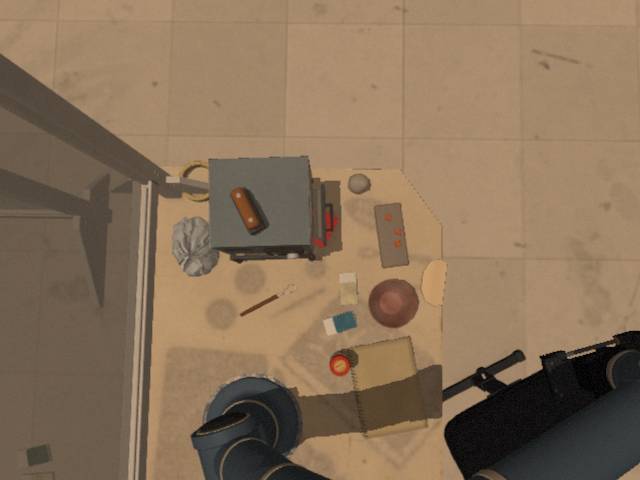

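View pics/scene0.png

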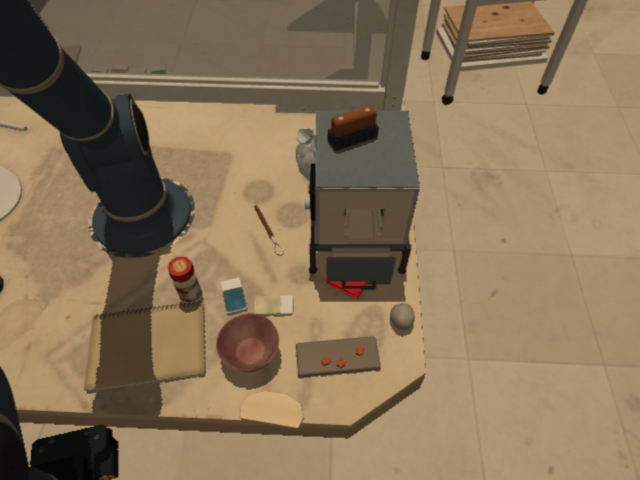

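The top view shows the kiln's top at px (209–312, 157–248) with its mouth facing image right (−y). The stone's wooden back is at (246,210), the shelf at (392,235) with three orange chips, the ball at (359,184), the bowl at (393,302) and the pale tile at (348,288). The scene view agrees. Next I'll measure these.

```bash
cat > h.py <<'E'
from station import ctrl
import cv2,numpy as np
from scipy.spatial.transform import Rotation as Rn
def ray(n,px,z,ci=None):
    c=ci or ctrl.camera_info(n); f=240/np.tan(np.radians(c['fovy']/2))
    px=np.atleast_2d(px).astype(float)
    d=np.c_[(px[:,0]-c['cx'])/f,(px[:,1]-c['cy'])/f,np.ones(len(px))]@c['R']
    o=-c['R'].T@c['t']; z=np.broadcast_to(z,len(px))
    return o+d*((z-o[2])/d[:,2])[:,None]
def blobs(m,amin=20):
    cs,_=cv2.findContours(m.astype(np.uint8),cv2.RETR_EXTERNAL,cv2.CHAIN_APPROX_NONE)
    return [c[:,0,:] for c in cs if cv2.contourArea(c)>=amin]
def rect(P):
    (x,y),(a,b),t=cv2.minAreaRect((P[:,:2]*1000).astype(np.float32))
    if a<b:a,b,t=b,a,t+90
    return np.round([x,y,a,b,t],1)
def st():
    s=ctrl.read_state();print(round(s['clock'],2),s['position'].round(4),s['tcp_rot'].round(4),s['grip_width'].round(4));return s
def togo(s,p,Rt=None):
    R=Rn.from_rotvec(s['tcp_rot']); print('tool d',(R.inv().apply(np.array(p)-s['position'])).round(4))
    if Rt is not None: print('tool rot',(R.inv()*Rt).as_rotvec().round(4))
E
python3 - <<'E'
from h import *
im=cv2.imread('pics/top0.png');hsv=cv2.cvtColor(im,cv2.COLOR_BGR2HSV)
for p in[(246,210),(392,235),(389,217),(270,180),(393,302),(359,184),(348,288),(385,215),(375,225),(410,225),(247,228),(330,225)]:print(p,hsv[p[1],p[0]],im[p[1],p[0]])
E
python3 - <<'E'
import cv2,numpy as np
a=cv2.imread('pics/top0.png')[140:330,190:450]
cv2.imwrite('pics/topc.png',cv2.resize(a,None,fx=3,fy=3,interpolation=cv2.INTER_CUBIC))
E
```

```text
(246, 210) [ 12 185 124] [ 34  71 124]
(392, 235) [ 12  95 123] [ 77  96 123]
(389, 217) [  9 192 161] [ 40  77 161]
(270, 180) [ 17  38 107] [ 91 100 107]
(393, 302) [  9 129 138] [ 68  90 138]
(359, 184) [ 15  87 144] [ 95 120 144]
(348, 288) [ 20 103 156] [ 93 135 156]
(385, 215) [  9 143 141] [ 62  87 141]
(375, 225) [ 15 105 148] [ 87 118 148]
(410, 225) [ 16 113 176] [ 98 139 176]
(247, 228) [12 88 75] [49 59 75]
(330, 225) [  4 181 114] [ 33  44 114]
```

View pics/topc.png

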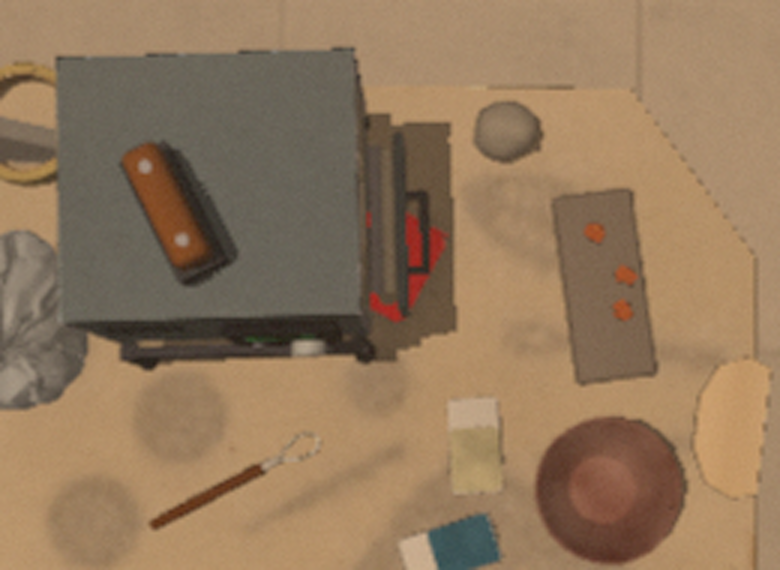

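The crop (3×, offset 190,140) shows kiln top corners at (57,58), (355,50), (366,315), (62,322). The shelf corners are at (554,199), (630,190), (656,373), (580,383), and the chips at (595,233), (625,275), (623,310). The wood runs from (145,142) to (195,265).

```bash
python3 - <<'E'
from h import *
C=lambda L:np.array(L)/3+[190,140]-1/3
im=cv2.imread('pics/top0.png');hsv=cv2.cvtColor(im,cv2.COLOR_BGR2HSV).astype(int)
k=ray('top',C([(57,58),(355,50),(366,315),(62,322)]),.265);print('kiln',k.round(4),rect(k))
H,S,V=hsv[...,0],hsv[...,1],hsv[...,2]
yy,xx=np.mgrid[:480,:640]
roi=(xx>225)&(xx<270)&(yy>180)&(yy<240)
for b in blobs(roi&(S>150)&(V>60)): print('wood',len(b),rect(ray('top',b,.319)))
for b in blobs(roi&(S>60)): print('wood+stone at .277',len(b),rect(ray('top',b,.277)))
s=ray('top',C([(554,199),(630,190),(656,373),(580,383)]),.012);print('shelf',rect(s),s.round(4))
roi=(xx>372)&(xx<412)&(yy>200)&(yy<270)
for b in blobs(roi&(S>150)&(H<12),4): print('chip',rect(ray('top',b,.018)))
for nm,c,z in(('ball',[(508,131)],.02),('bowl',[(611,490)],.054),('tilec',[(447,400),(496,398),(502,492),(454,493)],.01)):
    print(nm,ray('top',C(c),z).round(3))
# scene cross-check
im2=cv2.imread('pics/scene0.png');h2=cv2.cvtColor(im2,cv2.COLOR_BGR2HSV).astype(int)
H,S,V=h2[...,0],h2[...,1],h2[...,2]
roi=(xx>300)&(xx<378)&(yy>340)&(yy<375)
for b in blobs(roi&(S>160)&(H<13),4): print('chip sc',rect(ray('scene',b,.018)))
print('scene kiln top', ray('scene',[(317,112),(411,112),(416,187),(313,186)],.265).round(4))
print('scene shelf', ray('scene',[(296,346),(376,338),(380,367),(299,376)],[.012,.012,.012,.006]).round(4))
E
python3 - <<'E'
import cv2,numpy as np
a=cv2.imread('pics/scene0.png')[95:395,285:435]
cv2.imwrite('pics/scc.png',cv2.resize(a,None,fx=2,fy=2,interpolation=cv2.INTER_CUBIC))
E
```

```text
kiln [[ 0.5563  0.057   0.265 ]
 [ 0.5641 -0.1328  0.265 ]
 [ 0.3951 -0.1431  0.265 ]
 [ 0.3877  0.0477  0.265 ]] [475.7 -43.1 193.3 169.3  92.4]
wood 93 [453.9 -24.7  77.2  23.2  28. ]
wood+stone at .277 137 [458.  -23.4  94.2  36.   28. ]
shelf [ 443.8 -318.8  146.7   60.4    8.4] [[ 0.5119 -0.2782  0.012 ]
 [ 0.52   -0.3381  0.012 ]
 [ 0.3756 -0.3592  0.012 ]
 [ 0.3668 -0.2999  0.012 ]]
chip [ 4.241e+02 -3.328e+02  1.410e+01  1.170e+01  4.000e-01]
chip [ 451.3 -333.9   14.1   11.8   90.4]
chip [ 4.841e+02 -3.090e+02  1.190e+01  1.180e+01  4.000e-01]
ball [[ 0.564 -0.241  0.02 ]]
bowl [[ 0.285 -0.32   0.054]]
tilec [[ 0.352 -0.196  0.01 ]
 [ 0.354 -0.234  0.01 ]
 [ 0.281 -0.24   0.01 ]
 [ 0.279 -0.203  0.01 ]]
chip sc [ 451.4 -336.7   14.5   13.    45.5]
chip sc [ 424.9 -334.6   14.4   13.3    2.6]
chip sc [ 485.1 -311.7   15.8   12.7   89.7]
scene kiln top [[ 0.3913  0.0429  0.265 ]
 [ 0.5637  0.0509  0.265 ]
 [ 0.5605 -0.1345  0.265 ]
 [ 0.3936 -0.14    0.265 ]]
scene shelf [[ 0.3687 -0.3064  0.012 ]
 [ 0.5161 -0.2836  0.012 ]
 [ 0.5221 -0.34    0.012 ]
 [ 0.3778 -0.3611  0.006 ]]
```

View pics/scc.png

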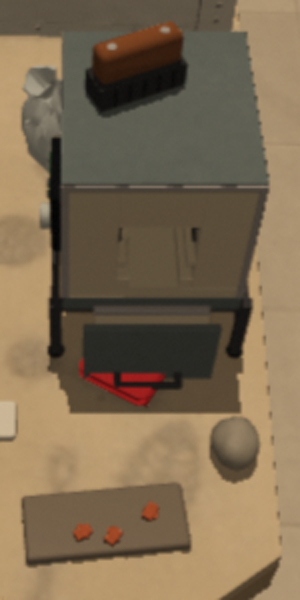

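The scene crop confirms the layout: the mouth faces the shelf, and a dark door hangs below it. The two views agree to about 2–3 mm. Next I'll go above the stone for a closer look.

Careful with the scale: shifts go in shares of 400 mm and turns go in shares of 2 rad. That gives: -0.04 m / 0.4 = -0.1.

shift_gripper(
  increments=[
    [[0.06,0,0,-0.1,0,0,0],[0.06,0,0,-0.1,0,0,0],[0.06,0,0,-0.1,0,0,0],[0.06,0,0,-0.1,0,0,0],[0.06,0,0,-0.1,0,0,0]],
  ],
  clamp_n=20,
)

```text
clock: 0.57
position: [0.1882, -0.6477, 0.4413]
tcp_rot: [-3.11, -0.443, 0.0]
wrist_force: [0.2, -1.4, -0.6]
grip_width: 0.0633
grasp_force: 0.0
```

shift_gripper(
  increments=[
    [[0.06,0.07,-0.0625,0,0,0,0],[0.06,0.07,-0.0625,0,0,0,0],[0.06,0.07,-0.0625,0,0,0,0],[0.06,0.07,-0.0625,0,0,0,0],[0.06,0.07,-0.0625,0,0,0,0],[0.06,0.07,-0.0625,0,0,0,0],[0.06,0.07,-0.0625,0,0,0,0],[0.06,0.07,-0.0625,0,0,0,0],[0.06,0.07,-0.0625,0,0,0,0],[0.06,0.07,-0.0625,0,0,0,0],[0.06,0.07,-0.0625,0,0,0,0],[0.06,0,0,0,0,0,0]],
  ],
)

```text
clock: 1.57
position: [0.4119, -0.2899, 0.4399]
tcp_rot: [-3.104, -0.464, -0.005]
wrist_force: [0.1, -0.3, 0.2]
grip_width: 0.06
grasp_force: 0.0Traceback (most recent call last):
```

```bash
python3 - <<'E'
from h import *
s=st();print(s['joint_pos'].round(2))
c=ctrl.camera_info('wrist');R=Rn.from_rotvec(s['tcp_rot'])
print('cam in tool',R.inv().apply(-c['R'].T@c['t']-s['position']).round(4), 'axis',R.inv().apply(c['R'][2]).round(3))
cv2.imwrite('pics/w1.png',ctrl.get_image('wrist')); np.save('w1.npy',c,allow_pickle=True)
E
```

```text
  File "<stdin>", line 2, in <module>
  File "h.py", line 18, in st
    s=ctrl.read_state();print(round(s['clock'],2),s['position'].round(4),s['tcp_rot'].round(4),s['grip_width'].round(4));return s
                                                                                               ^^^^^^^^^^^^^^^^^^^^^
AttributeError: 'float' object has no attribute 'round'
```

```bash
sed -i "s/s\['grip_width'\].round(4)/round(s['grip_width'],4)/" h.py
python3 - <<'E'
from h import *
s=st();print(s['joint_pos'].round(2))
c=ctrl.camera_info('wrist');R=Rn.from_rotvec(s['tcp_rot'])
print('cam in tool',R.inv().apply(-c['R'].T@c['t']-s['position']).round(4), 'axis',R.inv().apply(c['R'][2]).round(3))
cv2.imwrite('pics/w1.png',ctrl.get_image('wrist')); np.save('w1.npy',c,allow_pickle=True)
E
```

```text
1.57 [ 0.4119 -0.2899  0.4399] [-3.1043 -0.4641 -0.0048] 0.06
[ 0.81  0.08 -0.3   1.6   0.02  1.46 -0.77]
cam in tool [ 0.0777 -0.0012 -0.1456] axis [-0.278 -0.001  0.961]
```

View pics/w1.png

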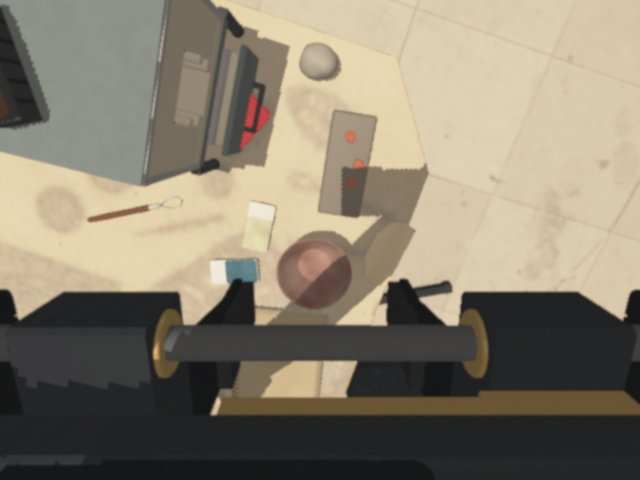

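The wrist camera sits on the tool's +x side. The shelf is at px (347,163), the bowl at (314,272), and the kiln's mouth front is visible. I'll move so that the kiln top and stone come into view, and measure both.

In the tool's units: -0.033 m / 0.4 = -0.0825, 0.007 m / 0.4 = 0.0175.

shift_gripper(
  increments=[
    [[0.06,0.0175,-0.0825,0,0,0,0],[0.06,0.0175,-0.0825,0,0,0,0],[0.06,0.0175,-0.0825,0,0,0,0],[0.06,0.0175,-0.0825,0,0,0,0],[0.06,0.0175,-0.0825,0,0,0,0],[0.06,0,0,0,0,0,0],[0.06,0,0,0,0,0,0]],
  ],
)

```text
clock: 2.2
position: [0.3947, -0.1293, 0.4399]
tcp_rot: [3.108, 0.446, 0.001]
wrist_force: [1.0, -0.3, 0.9]
grip_width: 0.0599
grasp_force: 0.0
```

```bash
python3 - <<'E'
from h import *
s=st();c=ctrl.camera_info('wrist')
im=ctrl.get_image('wrist');cv2.imwrite('pics/w2.png',im); np.save('w2.npy',c,allow_pickle=True)
E
```

```text
2.2 [ 0.3947 -0.1293  0.4399] [3.1082e+00 4.4580e-01 7.0000e-04] 0.0599
```

View pics/w2.png

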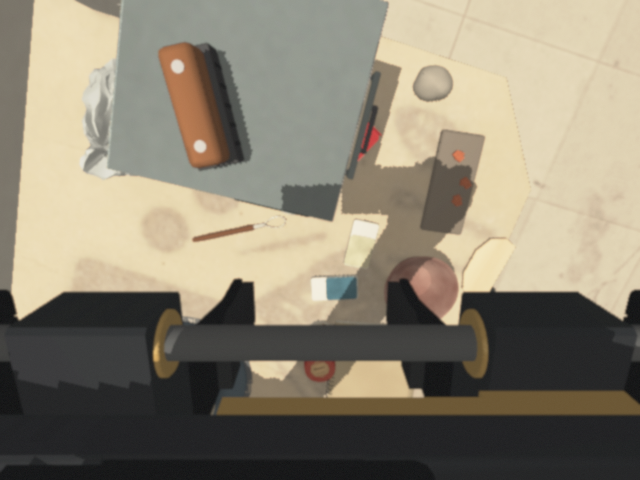

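The stone's wood runs from (160,45) to (226,165). The kiln-top corners are at (109,170) and (333,220), its front edge runs (387,5)→(333,220), and the shelf is at about (453,182).

```bash
python3 - <<'E'
from h import *
c=np.load('w2.npy',allow_pickle=True).item()
im=cv2.imread('pics/w2.png');h=cv2.cvtColor(im,cv2.COLOR_BGR2HSV).astype(int);H,S,V=h[...,0],h[...,1],h[...,2]
yy,xx=np.mgrid[:480,:640]
roi=(xx>145)&(xx<260)&(yy>30)&(yy<180)
m=(roi&(S>120)&(V>90)).astype(np.uint8); m=cv2.morphologyEx(m,cv2.MORPH_CLOSE,np.ones((9,9)))
for b in blobs(m,300): r=rect(ray('w',b,.319,c));print('wood',r)
k=ray('w',[(109,170),(333,220),(386,5),(121,1)],.265,c)
print('kiln pts',k.round(4)); 
print('edge angs',[np.degrees(np.arctan2(*(a-b)[[1,0]])).round(2) for a,b in((k[0],k[1]),(k[2],k[1]),(k[3],k[0]))])
roi=(xx>415)&(xx<495)&(yy>122)&(yy<242)
for b in blobs(roi&(S>130)&(H<12),4): print('chip',rect(ray('w',b,.018,c)))
roi=(xx>415)&(xx<495)&(yy>122)&(yy<242)
for p in [(450,150),(465,200),(430,215),(425,160),(490,160)]: print(p,h[p[1],p[0]])
print('shelf',rect(ray('w',[(442,129),(485,135),(464,234),(421,228)],.012,c)))
w=np.load('w1.npy',allow_pickle=True).item()
print('shelf w1',rect(ray('w',[(333.5,110),(377,117),(361,216),(318.5,210)],.012,w)))
k=ray('w',[(221,4),(150,180),(163,5)],[.265,.2,.265],w);print(k.round(4))
s=st(); a=np.radians(r[4]); x=np.array([np.cos(a),np.sin(a),0]);Rt=Rn.from_matrix(np.c_[x,np.cross([0,0,-1],x),[0,0,-1]])
togo(s,[r[0]/1000,r[1]/1000,.36],Rt)
E
```

```text
wood [456.6 -22.6  75.3  22.5  28. ]
kiln pts [[ 0.3874  0.0496  0.265 ]
 [ 0.3988 -0.138   0.265 ]
 [ 0.5642 -0.1283  0.265 ]
 [ 0.5121  0.058   0.265 ]]
edge angs [np.float64(93.49), np.float64(3.37), np.float64(3.83)]
chip [ 425.4 -329.1   12.    10.8   16.4]
chip [ 452.2 -331.4   13.     9.8   64.3]
chip [ 486.4 -306.9   13.7   11.5   63.8]
(450, 150) [ 16  58 163]
(465, 200) [17 55 93]
(430, 215) [17 50 92]
(425, 160) [ 18  60 156]
(490, 160) [ 22  59 232]
shelf [ 446.6 -317.6  147.1   67.2    8.8]
shelf w1 [ 446.8 -317.7  144.4   64.8    8.9]
[[ 0.5471 -0.1703  0.265 ]
 [ 0.388  -0.1185  0.2   ]
 [ 0.5341 -0.1298  0.265 ]]
2.25 [ 0.3946 -0.1308  0.4396] [ 3.1093  0.4413 -0.    ] 0.06
tool d [ 0.0897 -0.0868  0.0795]
tool rot [ 0.0011  0.0003 -0.2067]
```

In the tool's units: 0.0296 m / 0.4 = 0.074, -0.0287 m / 0.4 = -0.0718, -0.103 rad / 2 = -0.0515.

shift_gripper(
  increments=[
    [[0.06,0.074,-0.0718,0,0,0,0],[0.06,0.074,-0.0718,0,0,0,0],[0.06,0.074,-0.0718,0,0,0,0],[0.06,0,0,0.0663,0,0,-0.0515],[0.06,0,0,0.0663,0,0,-0.0515],[0.06,0,0,0.0663,0,0,0],[0.06,0,0,0,0,0,0],[0.06,0,0,0,0,0,0]],
  ],
)

```text
clock: 2.92
position: [0.456, -0.0244, 0.3592]
tcp_rot: [-3.048, -0.755, 0.004]
wrist_force: [-0.0, -0.1, 0.1]
grip_width: 0.0598
grasp_force: 0.0
```

```bash
python3 - <<'E'
from h import *
s=st()
a=np.radians(28); x=np.array([np.cos(a),np.sin(a),0]);Rt=Rn.from_matrix(np.c_[x,np.cross([0,0,-1],x),[0,0,-1]])
togo(s,[.456,-.0235,.310],Rt)
E
```

```text
2.92 [ 0.456  -0.0244  0.3592] [-3.0482 -0.7549  0.0043] 0.0598
tool d [ 0.0005 -0.0007  0.0492]
tool rot [-0.0019  0.0024 -0.0031]
```

Down, close gently, then firmly, and lift.

In the tool's units: 0.025 m / 0.4 = 0.0625, 0.0235 m / 0.4 = 0.0588.

shift_gripper(
  increments=[
    [[0.06,0,0,0.0625,0,0,0],[0.06,0,0,0.0588,0,0,0],[0.06,0,0,0,0,0,0],[0.015,0,0,0,0,0,0],[0.015,0,0,0,0,0,0],[0.015,0,0,0,0,0,0],[0.015,0,0,0,0,0,0],[0.015,0,0,0,0,0,0],[0.015,0,0,0,0,0,0]],
  ],
  clamp_n=30,
)

```text
clock: 3.67
position: [0.4565, -0.0225, 0.3122]
tcp_rot: [3.048, 0.76, 0.002]
wrist_force: [-0.0, -0.7, 0.3]
grip_width: 0.0278
grasp_force: 0.0
```

shift_gripper(
  increments=[
    [[0.015,0,0,-0.05,0,0,0],[0.015,0,0,-0.075,0,0,0],[0.015,0,0,-0.075,0,0,0],[0.015,0,0,0,0,0,0],[0.015,0,0,0,0,0,0]],
  ],
)

```text
clock: 4.08
position: [0.4567, -0.0223, 0.3927]
tcp_rot: [3.047, 0.76, 0.004]
wrist_force: [-0.9, -1.2, -3.3]
grip_width: 0.0239
grasp_force: 30.0
```

The fingers only closed fully during the lift, so I'll set the stone back down and regrip at a known height.

In the tool's units: 0.03 m / 0.4 = 0.075, 0.025 m / 0.4 = 0.0625.

shift_gripper(
  increments=[
    [[0.015,0,0,0.075,0,0,0],[0.015,0,0,0.0625,0,0,0],[0.015,0,0,0.0125,0,0,0],[0.015,0,0,0.0125,0,0,0],[0.015,0,0,0,0,0,0]],
  ],
)

```text
clock: 4.5
position: [0.4558, -0.0225, 0.3256]
tcp_rot: [-3.047, -0.76, 0.003]
wrist_force: [-0.2, -1.2, -3.0]
grip_width: 0.024
grasp_force: 30.0
```

shift_gripper(
  increments=[
    [[0.015,0,0,0.0075,0,0,0],[0.015,0,0,0.0075,0,0,0],[0.015,0,0,0,0,0,0]],
  ],
)

```text
clock: 4.75
position: [0.4564, -0.0225, 0.3208]
tcp_rot: [3.048, 0.76, 0.001]
wrist_force: [-0.4, 0.8, -2.4]
grip_width: 0.0238
grasp_force: 30.0
```

In the tool's units: 0.003 m / 0.4 = 0.0075.

shift_gripper(
  increments=[
    [[0.015,0,0,0.0075,0,0,0],[0.015,0,0,0.0075,0,0,0],[0.015,0,0,0,0,0,0],[0.015,0,0,0,0,0,0]],
  ],
)

```text
clock: 5.08
position: [0.4573, -0.0226, 0.3194]
tcp_rot: [3.045, 0.758, 0.005]
wrist_force: [-7.6, -1.6, 22.1]
grip_width: 0.0237
grasp_force: 30.0
```

shift_gripper(
  increments=[
    [[0.015,0,0,0.005,0,0,0],[0.015,0,0,0,0,0,0],[0.015,0,0,0,0,0,0]],
  ],
)

```text
clock: 5.33
position: [0.4573, -0.0226, 0.3192]
tcp_rot: [3.044, 0.758, 0.006]
wrist_force: [-12.5, -1.5, 32.7]
grip_width: 0.0236
grasp_force: 30.1
```

In the tool's units: -0.004 m / 0.4 = -0.01.

shift_gripper(
  increments=[
    [[0.04,0,0,-0.01,0,0,0],[0.04,0,0,0,0,0,0],[0.04,0,0,0.01,0,0,0],[0.04,0,0,0.01,0,0,0],[0.04,0,0,0,0,0,0],[0.015,0,0,0,0,0,0],[0.015,0,0,0,0,0,0],[0.015,0,0,0,0,0,0],[0.015,0,0,0,0,0,0],[0.015,0,0,0,0,0,0],[0.015,0,0,0,0,0,0]],
  ],
  clamp_n=30,
)

```text
clock: 6.25
position: [0.4563, -0.0226, 0.3084]
tcp_rot: [3.048, 0.76, 0.0]
wrist_force: [1.0, -0.3, -1.2]
grip_width: 0.0235
grasp_force: 30.0
```

In the tool's units: 0.04 m / 0.4 = 0.1, 0.0342 m / 0.4 = 0.0855, 0.1123 rad / 2 = 0.0562.

shift_gripper(
  increments=[
    [[0.015,0,0,-0.075,0,0,0],[0.015,0,0,-0.075,0,0,0.0562],[0.015,0,0,-0.075,0,0,0.0562],[0.015,0,0,0,0,0,0.0562],[0.015,-0.0235,0.0855,0,0,0,0],[0.015,-0.0235,0.0855,0,0,0,0],[0.015,-0.0235,0.0855,0,0,0,0],[0.015,-0.0235,0.0855,0,0,0,0],[0.015,-0.0235,0.0855,0,0,0,0],[0.015,-0.0235,0.0855,0,0,0,0],[0.015,-0.0235,0.0855,0,0,0,0],[0.015,-0.0235,0.0855,0,0,0,0],[0.015,0,0,0.1,0,0,0],[0.015,0,0,0.1,0,0,0],[0.015,0,0,0.1,0,0,0],[0.015,0,0,0.1,0,0,0],[0.015,0,0,0.1,0,0,0],[0.015,0,0,0.1,0,0,0],[0.015,0,0,0,0,0,0],[0.015,0,0,0,0,0,0]],
  ],
)

```text
clock: 7.92
position: [0.4221, -0.3035, 0.1571]
tcp_rot: [-3.129, -0.238, 0.006]
wrist_force: [0.3, 0.6, -1.6]
grip_width: 0.024
grasp_force: 30.0
```

```bash
python3 - <<'E'
from h import *
s=st()
a=np.radians(8.7); x=np.array([np.cos(a),np.sin(a),0]);Rt=Rn.from_matrix(np.c_[x,np.cross([0,0,-1],x),[0,0,-1]])
togo(s,[.4231,-.3047,.0564],Rt)
cv2.imwrite('pics/w3.png',ctrl.get_image('wrist')); np.save('w3.npy',ctrl.camera_info('wrist'),allow_pickle=True)
E
```

```text
7.92 [ 0.4221 -0.3035  0.1571] [-3.1289 -0.2384  0.0061] 0.024
tool d [0.0012 0.0017 0.1007]
tool rot [-0.0039  0.0036  0.0002]
```

View pics/w3.png

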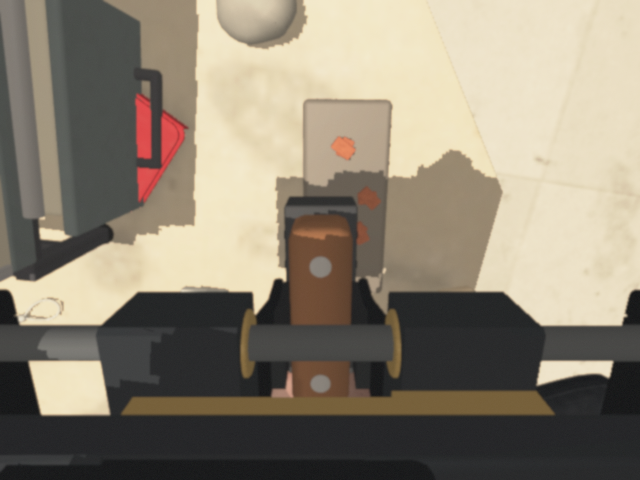

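The shelf is aligned with the tool: left edge at px 304, right edge 391, far end at row 100. The chips are at (344,148), (369,198) and (360,233), and the stone is held straight.

```bash
python3 - <<'E'
from h import *
c=np.load('w3.npy',allow_pickle=True).item();s=st();R=Rn.from_rotvec(s['tcp_rot'])
P=ray('w',[(304,105),(391,105),(347,100),(304,175),(388,250),(344,148),(369,198),(360,233)],[.012]*5+[.018]*3,c)
for p in P: print(p.round(4), 'tool',(R.inv().apply(p-s['position'])*1000).round(1))
E
```

```text
7.97 [ 0.424  -0.3045  0.1595] [3.1325e+00 2.3840e-01 1.1000e-03] 0.0239
[ 0.5131 -0.2774  0.012 ] tool [ 92.1 -13.3 147.5]
[ 0.5226 -0.3388  0.012 ] tool [ 92.2  48.8 147.6]
[ 0.5211 -0.3072  0.012 ] tool [ 95.5  17.3 147.6]
[ 0.464  -0.2844  0.012 ] tool [ 42.4 -13.9 147.5]
[ 0.4157 -0.3584  0.012 ] tool [-16.5  52.  147.5]
[ 0.4882 -0.3103  0.018 ] tool [ 62.5  15.4 141.5]
[ 0.4552 -0.3349  0.018 ] tool [ 26.2  34.7 141.5]
[ 0.4276 -0.3331  0.018 ] tool [ -0.9  28.8 141.5]
```

In the tool's units: 0.04 m / 0.4 = 0.1, 0.035 m / 0.4 = 0.0875.

shift_gripper(
  increments=[
    [[0.015,0,0,0.1,0,0,0],[0.015,0,0,0.0875,0,0,0],[0.015,0,0,0.05,0,0,0],[0.015,0,0,0.0075,0,0,0],[0.015,0,0,0,0,0,0],[0.015,0,0,0,0,0,0]],
  ],
)

```text
clock: 8.47
position: [0.4257, -0.3056, 0.0634]
tcp_rot: [3.129, 0.238, 0.007]
wrist_force: [-0.1, -0.5, -2.2]
grip_width: 0.0238
grasp_force: 30.0
```

In the tool's units: 0.002 m / 0.4 = 0.005.

shift_gripper(
  increments=[
    [[0.015,0,0,0.005,0,0,0],[0.015,0,0,0.005,0,0,0],[0.015,0,0,0,0,0,0]],
  ],
)

```text
clock: 8.72
position: [0.4239, -0.3048, 0.0576]
tcp_rot: [3.131, 0.238, 0.002]
wrist_force: [-0.5, 0.4, -1.7]
grip_width: 0.024
grasp_force: 30.0
```

In the tool's units: 0.002 m / 0.4 = 0.005.

shift_gripper(
  increments=[
    [[0.015,0,0,0.005,0,0,0],[0.015,0,0,0.005,0,0,0],[0.015,0,0,0,0,0,0],[0.015,0,0,0,0,0,0]],
  ],
)

```text
clock: 9.05
position: [0.424, -0.3049, 0.0553]
tcp_rot: [3.131, 0.238, 0.001]
wrist_force: [-4.8, 2.5, 19.4]
grip_width: 0.0238
grasp_force: 30.0
```

In the tool's units: -0.0015 m / 0.4 = -0.0038, -0.001 m / 0.4 = -0.0025.

shift_gripper(
  increments=[
    [[0.015,0,0,0,0,0,0],[0.015,0,0,-0.0038,0,0,0],[0.015,0,0,-0.0025,0,0,0],[0.015,0,0,0,0,0,0]],
  ],
)

```text
clock: 9.38
position: [0.4235, -0.3045, 0.0553]
tcp_rot: [3.132, 0.238, 0.001]
wrist_force: [-1.2, 1.9, 6.3]
grip_width: 0.0236
grasp_force: 30.0
```

shift_gripper(
  increments=[
    [[0.015,0,0.0175,0,0,0,0],[0.015,0,0.0175,0,0,0,0],[0.015,0,0.0175,0,0,0,0],[0.015,0,0.0175,0,0,0,0],[0.015,0,0.0175,0,0,0,0],[0.015,0,0.0175,0,0,0,0],[0.015,0,0.0175,0,0,0,0],[0.015,0,0.0125,0,0,0,0],[0.015,0,0,0,0,0,0]],
  ],
)

```text
clock: 10.13
position: [0.434, -0.3583, 0.0559]
tcp_rot: [3.131, 0.239, 0.007]
wrist_force: [2.4, 2.4, 3.5]
grip_width: 0.0236
grasp_force: 30.0
```

```bash
python3 - <<'E'
from h import *
st();cv2.imwrite('pics/w4.png',ctrl.get_image('wrist')); np.save('w4.npy',ctrl.camera_info('wrist'),allow_pickle=True)
E
```

```text
10.13 [ 0.434  -0.3583  0.0559] [3.1311 0.2388 0.0069] 0.0236
```

View pics/w4.png

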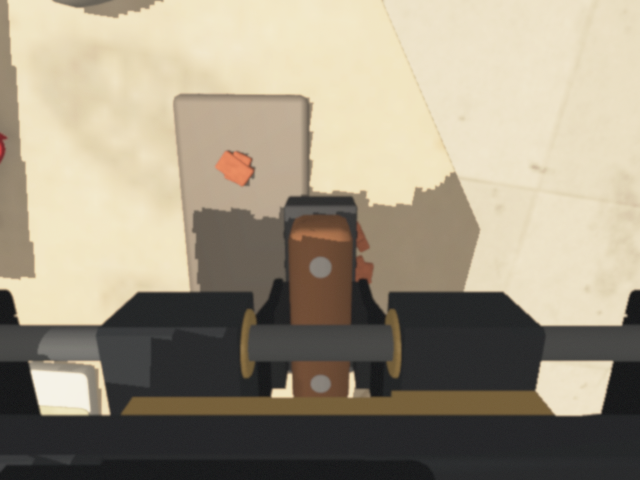

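The two chips have been pushed past the right edge, at px (362,240) and (365,270). The third is at (235,168), and the shelf edges are visible.

```bash
python3 - <<'E'
from h import *
c=np.load('w4.npy',allow_pickle=True).item();s=st();R=Rn.from_rotvec(s['tcp_rot'])
P=ray('w',[(174,100),(309,102),(240,94),(190,285),(308,185),(235,168),(361,240),(365,270)],[.012]*5+[.018,.006,.006],c)
for p in P: print(p.round(4), 'tool',(R.inv().apply(p-s['position'])*1000).round(1))
E
```

```text
10.18 [ 0.4335 -0.3577  0.0557] [3.1317 0.2391 0.0054] 0.0239
[ 0.5112 -0.2761  0.012 ] tool [ 89.1 -68.9  43.9]
[ 0.5199 -0.3376  0.012 ] tool [88.3 -6.8 44. ]
[ 0.5185 -0.3058  0.012 ] tool [ 91.7 -38.4  43.9]
[ 0.4205 -0.289   0.012 ] tool [ -2.6 -69.9  43.6]
[ 0.4819 -0.3427  0.012 ] tool [50.  -7.6 43.8]
[ 0.4854 -0.3079  0.018 ] tool [ 58.8 -41.4  37.8]
[ 0.4568 -0.3742  0.006 ] tool [20.4 19.8 49.8]
[ 0.4406 -0.3793  0.006 ] tool [ 3.6 22.4 49.7]
```

In the tool's units: -0.036 m / 0.4 = -0.09, -0.025 m / 0.4 = -0.0625.

shift_gripper(
  increments=[
    [[0.015,0,0,-0.0625,0,0,0],[0.015,0.055,-0.09,0,0,0,0],[0.015,0.055,-0.09,0,0,0,0],[0.015,0,0,0.045,0,0,0],[0.015,0,0,0.015,0,0,0],[0.015,0,0,0,0,0,0]],
  ],
)

```text
clock: 10.68
position: [0.463, -0.2788, 0.055]
tcp_rot: [-3.13, -0.242, 0.004]
wrist_force: [1.2, 0.7, -2.2]
grip_width: 0.0239
grasp_force: 30.0
```

shift_gripper(
  increments=[
    [[0.015,0,0.0175,0,0,0,0],[0.015,0,0.02,0,0,0,0],[0.015,0,0.02,0,0,0,0],[0.015,0,0.02,0,0,0,0],[0.015,0,0.02,0,0,0,0],[0.015,0,0.02,0,0,0,0],[0.015,0,0.02,0,0,0,0],[0.015,0,0.02,0,0,0,0],[0.015,0,0.02,0,0,0,0],[0.015,0,0.0075,0,0,0,0],[0.015,0,0,0,0,0,0],[0.015,0,0,-0.075,0,0,0],[0.015,0,0,-0.075,0,0,0],[0.015,0,0,-0.075,0,0,0],[0.015,0,0,-0.075,0,0,0],[0.015,0,0,-0.075,0,0,0],[0.015,0,0,0,0,0,0],[0.015,0,0,0,0,0,0]],
  ],
)

```text
clock: 12.18
position: [0.4754, -0.3539, 0.2076]
tcp_rot: [3.13, 0.239, 0.003]
wrist_force: [-0.3, 1.5, -3.3]
grip_width: 0.0237
grasp_force: 30.0
```

```bash
python3 - <<'E'
from h import *
st();cv2.imwrite('pics/w5.png',ctrl.get_image('wrist')); np.save('w5.npy',ctrl.camera_info('wrist'),allow_pickle=True)
E
```

```text
12.18 [ 0.4754 -0.3539  0.2076] [3.1304 0.239  0.0032] 0.0237
```

View pics/w5.png

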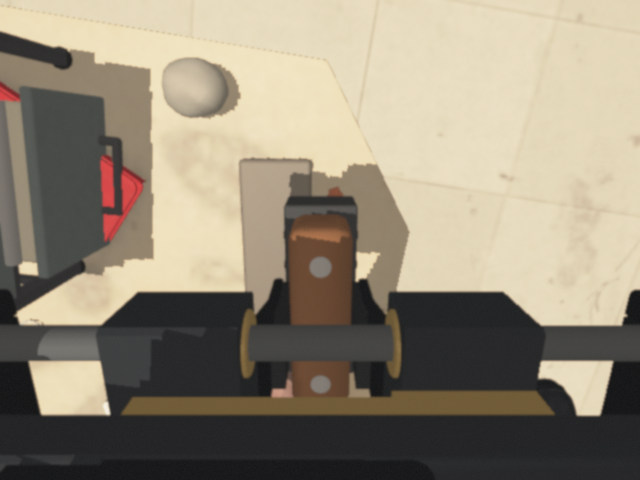

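Chip 3 is off too, at px (336,192), right of the shelf edge at 311. I'll carry the stone back to the kiln top.

In the tool's units: -0.04 m / 0.4 = -0.1, 0.035 m / 0.4 = 0.0875.

shift_gripper(
  increments=[
    [[0.015,0,0,-0.1,0,0,0],[0.015,0,0,-0.1,0,0,0],[0.015,0,0,-0.1,0,0,0],[0.015,0,0,-0.1,0,0,0],[0.015,0,0,-0.1,0,0,0],[0.015,0.0075,-0.0825,0,0,0,0],[0.015,0.0075,-0.0825,0,0,0,0],[0.015,0.0075,-0.0825,0,0,0,0],[0.015,0.0075,-0.0825,0,0,0,0],[0.015,0.0075,-0.0825,0,0,0,0],[0.015,0.0075,-0.0825,0,0,0,0],[0.015,0.0075,-0.0825,0,0,0,0],[0.015,0.0075,-0.0825,0,0,0,0],[0.015,0.0075,-0.0825,0,0,0,0],[0.015,0.0075,-0.0825,0,0,0,0],[0.015,0,0,0.0875,0,0,0],[0.015,0,0,0.075,0,0,0],[0.015,0,0,0.0375,0,0,0],[0.015,0,0,0,0,0,0],[0.015,0,0,0,0,0,0]],
  ],
)

```text
clock: 13.9
position: [0.4535, -0.0233, 0.3243]
tcp_rot: [-3.131, -0.239, 0.007]
wrist_force: [0.5, 0.2, -1.7]
grip_width: 0.0237
grasp_force: 30.0
```

```bash
python3 - <<'E'
from h import *
st();cv2.imwrite('pics/top6.png',ctrl.get_image('top'));
im=cv2.imread('pics/top6.png');h=cv2.cvtColor(im,cv2.COLOR_BGR2HSV).astype(int);H,S,V=h[...,0],h[...,1],h[...,2]
yy,xx=np.mgrid[:480,:640];roi=(xx>360)&(xx<440)&(yy>195)&(yy<275)
for b in blobs(roi&(S>150)&(H<12),3): print('chip',rect(ray('top',b,.006)))
E
```

```text
13.9 [ 0.4535 -0.0233  0.3243] [-3.1314 -0.2387  0.0068] 0.0237
chip [ 438.6 -379.    14.4   10.6   33.9]
chip [ 456.6 -378.    13.8    5.3   33.9]
chip [ 4.926e+02 -3.647e+02  1.440e+01  1.190e+01  2.000e-01]
```

Chips measured at y ≈ −0.365 to −0.379, clear of the shelf edge. Now I'll set the stone down.

Careful with the scale: shifts go in shares of 400 mm and turns go in shares of 2 rad. That gives: 0.008 m / 0.4 = 0.02, 0.004 m / 0.4 = 0.01.

shift_gripper(
  increments=[
    [[0.015,0,0,0.02,0,0,0],[0.015,0,0,0.01,0,0,0],[0.015,0,0,0.005,0,0,0],[0.015,0,0,0.0025,0,0,0],[0.015,0,0,0,0,0,0],[0.015,0,0,0,0,0,0]],
  ],
)

```text
clock: 14.45
position: [0.4547, -0.0232, 0.3113]
tcp_rot: [3.132, 0.238, 0.001]
wrist_force: [0.1, -0.6, -3.0]
grip_width: 0.0236
grasp_force: 30.0
```

In the tool's units: 0.002 m / 0.4 = 0.005, 0.0015 m / 0.4 = 0.0038.

shift_gripper(
  increments=[
    [[0.015,0,0,0.005,0,0,0],[0.015,0,0,0.0038,0,0,0],[0.015,0,0,0,0,0,0],[0.015,0,0,0,0,0,0]],
  ],
)

```text
clock: 14.78
position: [0.4548, -0.0233, 0.3077]
tcp_rot: [3.132, 0.238, 0.001]
wrist_force: [-0.3, -0.3, -0.9]
grip_width: 0.0236
grasp_force: 30.0
```

In the tool's units: -0.04 m / 0.4 = -0.1, 0.0325 m / 0.4 = 0.0813.

shift_gripper(
  increments=[
    [[0.05,0,0,0.0013,0,0,0],[0.05,0,0,0,0,0,0],[0.05,0,0,0,0,0,0],[0.05,0,0,0,0,0,0],[0.05,0,0,-0.1,0,0,0],[0.05,0,0,-0.1,0,0,0],[0.05,0,0,-0.1,0,0,0],[0.05,-0.0263,0.0813,0,0,0,0],[0.05,-0.0263,0.0813,0,0,0,0],[0.05,-0.0263,0.0813,0,0,0,0],[0.05,-0.0263,0.0813,0,0,0,0],[0.05,-0.0263,0.0813,0,0,0,0],[0.05,-0.0263,0.0813,0,0,0,0],[0.05,-0.0263,0.0813,0,0,0,0],[0.05,-0.0263,0.0813,0,0,0,0],[0.05,-0.0263,0.0813,0,0,0,0],[0.05,-0.0263,0.0813,0,0,0,0]],
  ],
  clamp_n=30,
)

```text
clock: 16.2
position: [0.3994, -0.362, 0.4272]
tcp_rot: [3.132, 0.238, 0.0]
wrist_force: [1.1, 0.2, -0.1]
grip_width: 0.0504
grasp_force: 0.0
```

shift_gripper(
  increments=[
    [[0.05,0,0,0.05,0.056,0,0],[0.05,0,0,0.05,0.056,0,0],[0.05,0,0,0,0.056,0,0],[0.05,0,0,0,0.056,0,0],[0.05,0,0,0,0.056,0,0],[0.05,0,0,0,0.056,0,0],[0.05,0,0,0,0.056,0,0],[0.05,0,0,0,0,0,0],[0.05,0,0,0,0,0,0],[0.05,0,0,0,0,0,0]],
  ],
)

```text
clock: 17.03
position: [0.4, -0.3577, 0.3878]
tcp_rot: [-2.354, -0.181, 0.073]
wrist_force: [0.6, 1.4, -0.0]
grip_width: 0.05
grasp_force: 0.0
```

```bash
python3 - <<'E'
from h import *
st();np.save('w7.npy',ctrl.camera_info('wrist'),allow_pickle=True);cv2.imwrite('pics/w7.png',ctrl.get_image('wrist'));cv2.imwrite('pics/top7.png',ctrl.get_image('top'))
E
```

```text
17.03 [ 0.4    -0.3577  0.3878] [-2.3544 -0.1809  0.073 ] 0.05
```

View pics/w7.png

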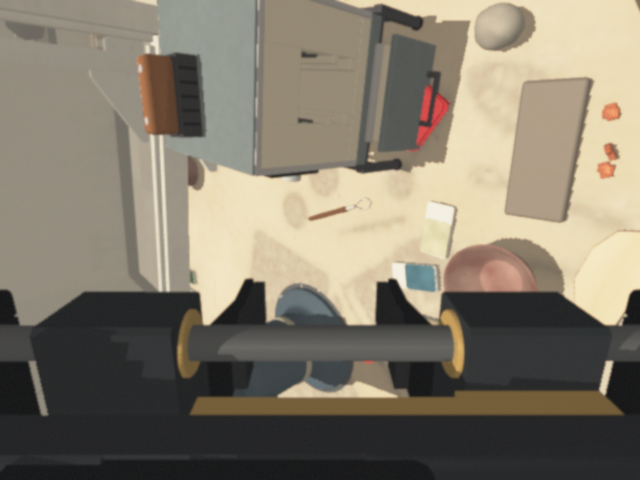

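The view shows the kiln front squarely, with the chamber slots at rows ~53 and ~121 and the face's lower edge at row ~172. The shelf corners are at (526,78), (591,80), (563,221), (506,214). The chips lie free on the bench at right, and the stone stands on the kiln top. From here on I work numerically.

```bash
python3 - <<'E'
from h import *
c=np.load('w7.npy',allow_pickle=True).item()
im=cv2.imread('pics/w7.png');g=cv2.GaussianBlur(cv2.cvtColor(im,cv2.COLOR_BGR2GRAY),(0,0),1).astype(int)
f=240/np.tan(np.radians(c['fovy']/2));o=-c['R'].T@c['t'];print('cam',o.round(3))
yaw=np.radians(92.9);u=np.array([np.cos(yaw),np.sin(yaw),0]);v=np.array([-np.sin(yaw),np.cos(yaw),0]);k=np.array([.4765,-.0435,0]);m=k-.095*u
def face(px):
    d=c['R'].T@[(px[0]-c['cx'])/f,(px[1]-c['cy'])/f,1]; p=o+d*((m-o)@u)/(d@u); return ((p-k)@v*1000).round(1),(p[2]*1000).round(1)
for col in(275,290,305,320,340,355):
    d=g[2:,col]-g[:-2,col]; r=[i+1 for i in range(1,200) if abs(d[i])>=5 and abs(d[i])==abs(d[max(0,i-3):i+4]).max()]
    print(col,[(q,int(d[q-1]),*map(float,face((col,q)))) for q in r])
for row in(20,90,150):
    d=g[row,2:]-g[row,:-2]; r=[i+1 for i in range(200,400) if abs(d[i])>=8 and abs(d[i])==abs(d[i-3:i+4]).max()]
    print('row',row,[(q,int(d[q-1]),*map(float,face((q,row)))) for q in r])
# shelf mask
hs=cv2.cvtColor(im,cv2.COLOR_BGR2HSV).astype(int);yy,xx=np.mgrid[:480,:640]
roi=(xx>490)&(xx<602)&(yy>65)&(yy<235)
print(hs[150,545],hs[120,510],hs[150,590])
for b in blobs(roi&(hs[...,2]<175),2000): print('shelf',rect(ray('w',b,.012,c)))
for b in blobs((xx>590)&(yy<190)&(yy>90)&(hs[...,1]>110)&(hs[...,0]<14),10): print('chip',rect(ray('w',b,.006,c)))
t=cv2.imread('pics/top7.png');ht=cv2.cvtColor(t,cv2.COLOR_BGR2HSV).astype(int)
roi=(xx>372)&(xx<412)&(yy>198)&(yy<272)
for b in blobs(roi&(ht[...,2]<135),300): print('shelf top',rect(ray('top',b,.012)))
E
```

```text
cam [ 0.492 -0.446  0.491]
275 [(167, -11, 76.4, 241.5), (177, 89, 86.6, 241.1)]
290 [(166, -10, 76.7, 221.5), (176, 74, 87.3, 220.8), (182, 14, 93.8, 220.4), (192, -7, 104.8, 219.7), (193, -7, 105.9, 219.7)]
305 [(52, -30, -33.1, 209.0), (57, 42, -28.7, 208.7), (71, 5, -16.2, 207.7), (118, -36, 28.3, 204.0), (122, 33, 32.2, 203.7), (164, -9, 76.0, 200.1), (165, -9, 77.1, 200.0), (174, 85, 87.0, 199.2)]
320 [(3, 11, -77.7, 193.1), (4, 11, -76.9, 193.0), (51, -8, -36.4, 188.8), (52, -8, -35.5, 188.7), (56, 9, -31.9, 188.3), (71, 6, -18.1, 186.8), (162, -9, 75.3, 177.1), (163, -9, 76.4, 177.0), (169, 35, 83.2, 176.3), (194, 7, 112.6, 173.2), (195, 7, 113.8, 173.1)]
340 [(2, -40, -83.9, 165.3), (10, 12, -77.0, 164.3), (55, -7, -36.2, 158.8), (59, 7, -32.4, 158.3), (68, -6, -23.8, 157.1), (71, 6, -20.8, 156.7), (72, 6, -19.9, 156.6), (161, -10, 76.1, 143.5), (167, 52, 83.3, 142.5)]
355 [(6, -49, -84.6, 142.1), (14, 11, -77.5, 140.9), (15, 11, -76.6, 140.7), (159, -8, 75.3, 116.1), (170, 71, 89.1, 113.8)]
row 20 [(254, -25, -50.6, 269.7), (264, 9, -52.3, 259.1), (265, 9, -52.5, 258.1), (371, -23, -76.5, 113.4), (381, -13, -79.4, 95.7)]
row 90 [(202, 33, 8.2, 320.1), (203, 33, 8.1, 319.2), (253, -23, 5.1, 269.7), (262, 10, 4.5, 259.7), (364, -25, -4.4, 112.7), (370, 15, -5.1, 101.5), (378, 11, -6.0, 86.0), (385, -28, -6.9, 71.9)]
row 150 [(251, -13, 58.2, 271.1), (252, -13, 58.3, 270.0), (257, -19, 58.5, 264.2), (357, -26, 64.5, 114.0), (369, 37, 65.4, 90.1), (377, -17, 66.1, 73.2)]
[ 17  57 176] [ 20  57 224] [ 21  56 236]
shelf [ 445.8 -319.1  147.7   65.8    8.4]
chip [ 439.4 -377.6   15.1   13.2   18.3]
chip [ 456.9 -375.1   16.1    6.7   37.2]
chip [ 493.7 -363.3   15.7   13.6   18.7]
shelf top [ 444.3 -317.7  148.4   63.2    8.4]
```

Now a quick yaw refinement for the kiln from line fits.

```bash
python3 - <<'E'
from h import *
def edge(g,pts,axis,hw=5,sign=0):
    out=[]
    for x,y in pts:
        x0,y0=int(round(x)),int(round(y))
        pr=(g[y0,x0-hw:x0+hw+1] if axis==0 else g[y0-hw:y0+hw+1,x0]).astype(float)
        d=abs(np.gradient(pr)); i=d.argmax()
        if d[i]<4: continue
        w=d[max(0,i-1):i+2]; sub=(w*np.arange(max(0,i-1),max(0,i-1)+len(w))).sum()/w.sum()-hw
        out.append((x0+sub,y0) if axis==0 else (x0,y0+sub))
    return np.array(out)
def fit(n,e,z,c=None):
    P=ray(n,e,z,c)[:,:2].astype(np.float32)
    vx,vy,x,y=cv2.fitLine(P,cv2.DIST_HUBER,0,.001,.001).ravel(); return round(np.degrees(np.arctan2(vy,vx))%180,2),(round(float(x),4),round(float(y),4)),len(P)
L=lambda a,b,n=40:[(a[0]+(b[0]-a[0])*t,a[1]+(b[1]-a[1])*t) for t in np.linspace(.08,.92,n)]
C=lambda p:(p[0]/3+189.7,p[1]/3+139.7)
for f in('top0','top7'):
    g=cv2.cvtColor(cv2.imread(f'pics/{f}.png'),cv2.COLOR_BGR2GRAY)
    for nm,a,b,ax in(('back',(57,58),(62,322),0),('front',(355,50),(366,315),0),('low x',(62,322),(366,315),1),('high x',(57,58),(355,50),1)):
        print(f,nm,fit('top',edge(g,L(C(a),C(b)),ax,4),.265))
c=np.load('w2.npy',allow_pickle=True).item();g=cv2.cvtColor(cv2.imread('pics/w2.png'),cv2.COLOR_BGR2GRAY)
print('w2 low',fit('w',edge(g,L((109,170),(283,209)),1),.265,c)); print('w2 front',fit('w',edge(g,L((386,5),(345,172)),0),.265,c))
c=np.load('w7.npy',allow_pickle=True).item();g=cv2.cvtColor(cv2.imread('pics/w7.png'),cv2.COLOR_BGR2GRAY)
print('w7 front',fit('w',edge(g,L((255,5),(252,165)),0),.265,c)); 
g=cv2.cvtColor(cv2.imread('pics/scene0.png'),cv2.COLOR_BGR2GRAY)
for nm,a,b,ax in(('front',(313,187),(416,188),1),('right',(411,112),(416,187),0)): print('scene',nm,fit('scene',edge(g,L(a,b),ax,4),.265))
E
```

```text
top0 back (np.float32(1.45), (0.4828, 0.0555), 40)
top0 front (np.float32(0.26), (0.4751, -0.1395), 40)
top0 low x (np.float32(92.67), (0.3921, -0.0489), 40)
top0 high x (np.float32(92.69), (0.5614, -0.0404), 40)
top7 back (np.float32(1.43), (0.4726, 0.0552), 39)
top7 front (np.float32(0.77), (0.468, -0.1396), 40)
top7 low x (np.float32(92.54), (0.3918, -0.0447), 40)
top7 high x (np.float32(92.49), (0.5611, -0.0354), 40)
w2 low (np.float32(92.03), (0.3918, -0.0327), 40)
w2 front (np.float32(3.95), (0.5155, -0.1329), 40)
w7 front (np.float32(2.5), (0.4692, -0.136), 40)
scene front (np.float32(2.6), (0.4806, -0.1423), 40)
scene right (np.float32(92.86), (0.5624, -0.0504), 40)
```

Kiln yaw is 92.6° and the mouth centre is about (0.481, −0.138). I'll unroll, lean 12°, and go above the shelf's −x end.

In the tool's units: -0.112 rad / 2 = -0.056.

shift_gripper(
  increments=[
    [[0.087,0,0,0,-0.056,0,0],[0.087,0,0,0,-0.056,0,0],[0.087,0,0,0,-0.056,0,0],[0.087,0,0,0,-0.056,0,0],[0.087,0,0,0,-0.056,0,0],[0.087,0,0,0,-0.056,0,0],[0.087,0,0,0,-0.056,0,0],[0.087,0,0,0,0,0.0525,0],[0.087,0,0,0,0,0.0525,0],[0.087,0,0,0,0,0,0],[0.087,0,0,0,0,0,0]],
  ],
)

```text
clock: 18.05
position: [0.3985, -0.3579, 0.3889]
tcp_rot: [-3.103, -0.234, -0.326]
wrist_force: [-0.4, -0.1, -0.1]
grip_width: 0.0872
grasp_force: 0.0
```

```bash
python3 - <<'E'
from h import *
s=st();a=np.radians(8.5); x=np.array([np.cos(a),np.sin(a),0]);Rt=Rn.from_matrix(np.c_[x,np.cross([0,0,-1],x),[0,0,-1]])*Rn.from_rotvec([0,.21,0])
for z in(.15,.06,.022): togo(s,[.3825,-.3278,z],Rt)
E
```

```text
18.05 [ 0.3985 -0.3579  0.3889] [-3.1031 -0.2342 -0.3261] 0.0872
tool d [-0.0606 -0.0329  0.2312]
tool rot [0.0026 0.0008 0.0026]
tool d [-0.0793 -0.0332  0.3192]
tool rot [0.0026 0.0008 0.0026]
tool d [-0.0872 -0.0333  0.3564]
tool rot [0.0026 0.0008 0.0026]
```

In the tool's units: 0.0385 m / 0.4 = 0.0963, -0.0101 m / 0.4 = -0.0253.

shift_gripper(
  increments=[
    [[0.087,-0.0253,-0.0138,0.0963,0,0,0],[0.087,-0.0253,-0.0138,0.0963,0,0,0],[0.087,-0.0253,-0.0138,0.0963,0,0,0],[0.087,-0.0253,-0.0138,0.0963,0,0,0],[0.087,-0.0253,-0.0138,0.0963,0,0,0],[0.087,-0.0253,-0.0138,0.0963,0,0,0],[0.087,0,0,0,0,0,0],[0.087,0,0,0,0,0,0]],
  ],
)

```text
clock: 18.72
position: [0.3844, -0.3261, 0.1479]
tcp_rot: [-3.096, -0.239, -0.323]
wrist_force: [0.5, 0.2, 1.6]
grip_width: 0.0871
grasp_force: 0.0
```

```bash
python3 - <<'E'
from h import *
s=st();c=ctrl.camera_info('wrist');im=ctrl.get_image('wrist');cv2.imwrite('pics/w8.png',im)
hs=cv2.cvtColor(im,cv2.COLOR_BGR2HSV).astype(int);R=Rn.from_rotvec(s['tcp_rot'])
g=cv2.GaussianBlur(cv2.cvtColor(im,cv2.COLOR_BGR2GRAY),(0,0),1).astype(int)
for row in(90,130,170,210,240):
    d=g[row,2:]-g[row,:-2]; r=[i+1 for i in range(180,460) if abs(d[i])>=10 and abs(d[i])==abs(d[i-3:i+4]).max()]
    print(row,[(q,int(d[q-1]),*(float(t) for t in (R.inv().apply(ray('w',[(q,row)],.012,c)[0]-s['position'])*1000)[:2].round(1))) for q in r])
a=np.radians(8.5); x=np.array([np.cos(a),np.sin(a),0]);Rt=Rn.from_matrix(np.c_[x,np.cross([0,0,-1],x),[0,0,-1]])*Rn.from_rotvec([0,.21,0])
for z in(.06,.022): togo(s,[.3825,-.3278,z],Rt)
E
```

```text
18.72 [ 0.3844 -0.3261  0.1479] [-3.0965 -0.2392 -0.3228] 0.0871
90 [(181, 44, 103.3, -104.7), (282, -24, 103.3, -30.1), (365, 25, 103.3, 31.1)]
130 [(281, -31, 74.9, -31.0), (366, 44, 75.0, 32.2), (385, -39, 75.0, 46.3), (401, 23, 75.0, 58.1)]
170 [(280, -36, 46.1, -32.0), (281, -36, 46.1, -31.2), (366, 46, 46.2, 32.4)]
210 [(281, -37, 16.9, -31.4), (365, 47, 17.0, 32.0), (389, -37, 17.0, 50.1), (409, 31, 17.0, 65.1)]
240 [(276, -37, -5.4, -35.3), (281, -14, -5.4, -31.5), (326, 23, -5.3, 2.6), (365, 42, -5.2, 32.2), (448, -39, -5.1, 95.1)]
tool d [-0.0202  0.0017  0.0855]
tool rot [-0.0044  0.002   0.0054]
tool d [-0.028   0.0018  0.1227]
tool rot [-0.0044  0.002   0.0054]
```

The shelf is centred within 0.5 mm and aligned between the fingers. Descending and gripping.

In the tool's units: 0.034 m / 0.4 = 0.085, -0.008 m / 0.4 = -0.02.

shift_gripper(
  increments=[
    [[0.087,-0.02,0,0.085,0,0,0],[0.087,-0.02,0,0.085,0,0,0],[0.087,-0.02,0,0.085,0,0,0],[0.087,-0.01,0,0.04,0,0,0],[0.087,0,0,0.0088,0,0,0],[0.087,0,0,0,0,0,0],[0.087,0,0,0,0,0,0]],
  ],
  clamp_n=55,
)

```text
clock: 19.35
position: [0.384, -0.3294, 0.0264]
tcp_rot: [-3.103, -0.237, -0.333]
wrist_force: [-0.2, 0.5, 0.1]
grip_width: 0.0872
grasp_force: 0.0
```

```bash
python3 - <<'E'
from h import *
s=st();togo(s,[.3825,-.3278,.022])
E
```

```text
19.35 [ 0.384  -0.3294  0.0264] [-3.1028 -0.2369 -0.3328] 0.0872
tool d [-0.0022 -0.0018  0.004 ]
```

In the tool's units: 0.005 m / 0.4 = 0.0125, -0.001 m / 0.4 = -0.0025.

shift_gripper(
  increments=[
    [[0.087,-0.0025,0,0.0125,0,0,0],[0.087,0,0,0,0,0,0],[0.06,0,0,0,0,0,0],[0.06,0,0,0,0,0,0],[0.06,0,0,0,0,0,0],[0.06,0,0,0,0,0,0],[0.06,0,0,0,0,0,0],[0.06,0,0,0,0,0,0],[0.06,0,0,0,0,0,0]],
  ],
  clamp_n=55,
)

```text
clock: 20.1
position: [0.3818, -0.3276, 0.019]
tcp_rot: [-3.1, -0.236, -0.327]
wrist_force: [-1.4, 0.1, 1.8]
grip_width: 0.0631
grasp_force: 55.1
```

```bash
python3 - <<'E'
from h import *
s=st()
E
```

```text
20.1 [ 0.3818 -0.3276  0.019 ] [-3.0997 -0.2358 -0.3269] 0.0631
```

Gripped with the opening at 63 mm, as expected. Lift, then swing to the kiln's heading about the vertical.

In the tool's units: -0.0293 m / 0.4 = -0.0733, -0.0196 m / 0.4 = -0.049.

shift_gripper(
  increments=[
    [[0.06,0.0105,0,-0.049,0,0,0],[0.06,0.0105,0,-0.049,0,0,0],[0.06,0.0158,0,-0.0733,0,0,0],[0.06,0.0158,0,-0.0733,0,0,0],[0.06,0.0158,0,-0.0733,0,0,0],[0.06,0.0158,0,-0.0733,0,0,0],[0.06,0,0,0,0,0,0]],
  ],
)

```text
clock: 20.68
position: [0.3845, -0.3297, 0.1843]
tcp_rot: [-3.107, -0.237, -0.338]
wrist_force: [1.4, -1.2, -0.6]
grip_width: 0.0631
grasp_force: 55.0
```

shift_gripper(
  increments=[
    [[0.06,0,0,0,0.0118,0,-0.0553],[0.06,0,0,0,0.0118,0,-0.0553],[0.06,0,0,0,0.0118,0,-0.0553],[0.06,0,0,0,0.0118,0,-0.0553],[0.06,0,0,0,0.0118,0,-0.0553],[0.06,0,0,0,0.0118,0,-0.0553],[0.06,0,0,0,0.0118,0,-0.0553],[0.06,0,0,0,0.0118,0,-0.0553],[0.06,0,0,0,0.0118,0,-0.0553],[0.06,0,0,0,0.0118,0,-0.0553],[0.06,0,0,0,0.0118,0,-0.0553],[0.06,0,0,0,0.0118,0,-0.0553],[0.06,0,0,0,0.0118,0,-0.0553],[0.06,0,0,0,0,0,0],[0.06,0,0,0,0,0,0]],
  ],
)

```text
clock: 21.93
position: [0.3818, -0.3272, 0.1779]
tcp_rot: [-2.058, -2.157, -0.217]
wrist_force: [-0.3, 0.4, -1.1]
grip_width: 0.0634
grasp_force: 55.0
```

```bash
cat >> h.py <<'E'
def Ry(deg,lean):
    a=np.radians(deg); x=np.array([np.cos(a),np.sin(a),0]);return Rn.from_matrix(np.c_[x,np.cross([0,0,-1],x),[0,0,-1]])*Rn.from_rotvec([0,lean,0])
E
python3 - <<'E'
from h import *
s=st();togo(s,[.488,-.298,.158],Ry(92.6,.21));print(s['joint_pos'].round(2))
E
```

```text
21.93 [ 0.3818 -0.3272  0.1779] [-2.0576 -2.1572 -0.2174] 0.0634
tool d [0.0195 0.1075 0.0245]
tool rot [-0.0006 -0.0008  0.0018]
[ 1.11  0.38 -0.5   1.89  0.02  1.05  0.67]
```

In the tool's units: 0.027 m / 0.4 = 0.0675, 0.0265 m / 0.4 = 0.0663.

shift_gripper(
  increments=[
    [[0.06,0.0125,0.0675,0.015,0,0,0],[0.06,0.0125,0.0675,0.015,0,0,0],[0.06,0.0125,0.0675,0.015,0,0,0],[0.06,0.0113,0.0663,0.0163,0,0,0],[0.06,0,0,0,0,0,0],[0.06,0,0,0,0,0,0],[0.06,0,0,0,0,0,0]],
  ],
)

```text
clock: 22.52
position: [0.4871, -0.2983, 0.1583]
tcp_rot: [-2.057, -2.158, -0.215]
wrist_force: [-0.4, -0.6, -1.9]
grip_width: 0.0635
grasp_force: 55.0
```

```bash
python3 - <<'E'
from h import *
for n in('scene','wrist','top'):
    c=ctrl.camera_info(n);cv2.imwrite(f'pics/{n}9.png',ctrl.get_image(n));np.save(n+'9.npy',c,allow_pickle=True)
s=st();togo(s,[.488,-.298,.158],Ry(92.6,.21))
c=np.load('wrist9.npy',allow_pickle=True).item();R=Rn.from_rotvec(s['tcp_rot'])
g=cv2.GaussianBlur(cv2.cvtColor(cv2.imread('pics/wrist9.png'),cv2.COLOR_BGR2GRAY),(0,0),1).astype(int)
z0=.150
def cv(p): q=R.inv().apply(p-s['position']);return [round(float(t)*1000,1) for t in q]
for row in(60,90,130,170,210,240):
    d=g[row,2:]-g[row,:-2]; r=[i+1 for i in range(120,520) if abs(d[i])>=10 and abs(d[i])==abs(d[i-3:i+4]).max()]
    print(row,[(q,int(d[q-1]),*cv(ray('w',[(q,row)],z0,c)[0])) for q in r])
for col in(290,350):
    d=g[2:,col]-g[:-2,col]; r=[i+1 for i in range(3,250) if abs(d[i])>=8 and abs(d[i])==abs(d[i-3:i+4]).max()]
    print('col',col,[(q,int(d[q-1]),*ray('w',[(col,q)],z0,c)[0].round(4).tolist()) for q in r])
E
```

```text
22.67 [ 0.4869 -0.299   0.159 ] [-2.0587 -2.158  -0.2153] 0.0635
tool d [0.0007 0.0012 0.0011]
tool rot [-0.0008  0.0011  0.0017]
60 [(198, -37, 104.6, -50.1, 31.4), (219, -19, 104.7, -41.3, 31.4), (220, -19, 104.7, -40.9, 31.4), (247, 25, 104.7, -29.7, 31.4), (396, -23, 104.7, 32.4, 31.3), (428, 22, 104.7, 45.7, 31.3), (450, 43, 104.7, 54.9, 31.3)]
90 [(210, -40, 92.7, -45.3, 28.8), (239, -18, 92.7, -33.2, 28.8), (247, 22, 92.7, -29.8, 28.8), (396, -23, 92.8, 32.6, 28.8), (407, 20, 92.8, 37.2, 28.8), (438, 45, 92.8, 50.2, 28.8)]
130 [(124, 11, 76.6, -82.0, 25.4), (154, -32, 76.6, -69.3, 25.4), (224, -41, 76.6, -39.7, 25.4), (393, -10, 76.7, 31.6, 25.4), (438, 45, 76.7, 50.5, 25.4)]
170 [(128, 13, 60.2, -80.8, 22.0), (157, -54, 60.2, -68.5, 22.0), (161, 42, 60.2, -66.8, 22.0), (247, -46, 60.3, -30.2, 21.9), (395, 49, 60.3, 32.7, 21.9), (404, -34, 60.3, 36.5, 21.9), (452, 27, 60.4, 56.9, 21.9)]
210 [(247, -47, 43.7, -30.4, 18.4), (394, 36, 43.8, 32.5, 18.4), (398, -31, 43.8, 34.2, 18.4), (405, 10, 43.8, 37.2, 18.4), (456, 38, 43.8, 59.0, 18.4)]
240 [(247, -45, 31.1, -30.6, 15.8), (394, 47, 31.2, 32.7, 15.7), (465, -10, 31.2, 63.2, 15.7)]
col 290 []
col 350 []
```

In the tool's units: 0.0078 m / 0.4 = 0.0195, 0.0075 m / 0.4 = 0.0188.

shift_gripper(
  increments=[
    [[0.06,0.0188,0,0.0088,0,0,0],[0.06,0.0195,0,0.0043,0,0,0],[0.06,0.0123,0,0.0025,0,0,0],[0.06,0.0123,0,0.0025,0,0,0],[0.06,0.0123,0,0.0025,0,0,0],[0.06,0,0,0,0,0,0],[0.06,0,0,0,0,0,0]],
  ],
)

```text
clock: 23.25
position: [0.4867, -0.2667, 0.1573]
tcp_rot: [-2.055, -2.162, -0.216]
wrist_force: [0.5, -0.1, -1.5]
grip_width: 0.0631
grasp_force: 55.0
```

```bash
python3 - <<'E'
from h import *
s=st();togo(s,[.4867,-.268,.157],Ry(92.6,.21));print(s['wrist_torque'].round(2))
E
```

```text
23.25 [ 0.4867 -0.2667  0.1573] [-2.0552 -2.1617 -0.2165] 0.0631
tool d [-0.0013 -0.      0.0001]
tool rot [-0.0004  0.0008  0.005 ]
[-0.51 -0.12 -0.01]
```

In the tool's units: 0.0049 m / 0.4 = 0.0123, 0.001 m / 0.4 = 0.0025.

shift_gripper(
  increments=[
    [[0.06,0.0123,0,0.0025,0,0,0],[0.06,0.0123,0,0.0025,0,0,0],[0.06,0.0123,0,0.0025,0,0,0],[0.06,0.0123,0,0.0025,0,0,0],[0.06,0,0,0,0,0,0]],
  ],
)

```text
clock: 23.67
position: [0.4856, -0.2453, 0.1575]
tcp_rot: [-2.053, -2.162, -0.217]
wrist_force: [-0.1, 0.8, -1.2]
grip_width: 0.0635
grasp_force: 55.0
```

shift_gripper(
  increments=[
    [[0.06,0.0123,0,0.0025,0,0,0],[0.06,0.0123,0,0.0025,0,0,0],[0.06,0.0123,0,0.0025,0,0,0],[0.06,0.0123,0,0.0025,0,0,0],[0.06,0,0,0,0,0,0]],
  ],
)

```text
clock: 24.08
position: [0.4846, -0.2254, 0.1576]
tcp_rot: [-2.053, -2.162, -0.217]
wrist_force: [0.1, 0.3, -2.0]
grip_width: 0.0634
grasp_force: 55.0
```

In the tool's units: 0.0049 m / 0.4 = 0.0123, 0.001 m / 0.4 = 0.0025.

shift_gripper(
  increments=[
    [[0.06,0.0123,0,0.0025,0,0,0],[0.06,0.0123,0,0.0025,0,0,0],[0.06,0.0123,0,0.0025,0,0,0],[0.06,0.0123,0,0.0025,0,0,0],[0.06,0,0,0,0,0,0]],
  ],
)

```text
clock: 24.5
position: [0.4835, -0.2055, 0.1578]
tcp_rot: [-2.053, -2.162, -0.217]
wrist_force: [-0.4, 0.0, -2.1]
grip_width: 0.0635
grasp_force: 55.0
```

shift_gripper(
  increments=[
    [[0.06,0.0123,0,0.0025,0,0,0],[0.06,0.0123,0,0.0025,0,0,0],[0.06,0.0123,0,0.0025,0,0,0],[0.06,0.0123,0,0.0025,0,0,0],[0.06,0.0123,0,0.0025,0,0,0],[0.06,0,0,0,0,0,0],[0.06,0,0,0,0,0,0]],
  ],
)

```text
clock: 25.08
position: [0.4824, -0.1818, 0.158]
tcp_rot: [-2.055, -2.162, -0.217]
wrist_force: [0.1, 0.7, -2.0]
grip_width: 0.0632
grasp_force: 55.0
```

```bash
python3 - <<'E'
from h import *
s=st();k=np.array([.4767,-.044]);y=np.radians(92.6);d=s['position'][:2]-k;print('kiln x,y',(d@[np.cos(y),np.sin(y)]).round(4),(d@[-np.sin(y),np.cos(y)]).round(4));togo(s,s['position'],Ry(92.6,.21));print(s['wrist_force'],s['joint_pos'].round(2))
E
```

```text
25.08 [ 0.4824 -0.1818  0.158 ] [-2.055  -2.1616 -0.2165] 0.0632
kiln x,y -0.1379 0.0006
tool d [0. 0. 0.]
tool rot [-0.0005  0.0006  0.0051]
[ 0.12592219  0.71980634 -1.97649972] [ 0.83  0.41 -0.56  1.92  0.02  0.95  0.34]
```

Inserted about 95 mm with no contact force. Lower onto the ledges.

In the tool's units: 0.0015 m / 0.4 = 0.0038, -0.0003 m / 0.4 = -0.0008.

shift_gripper(
  increments=[
    [[0.06,-0.0008,0,0.0038,0,0,0],[0.06,-0.0008,0,0.0038,0,0,0],[0.06,0,0,0,0,0,0],[0.06,0,0,0,0,0,0]],
  ],
)

```text
clock: 25.42
position: [0.4823, -0.1824, 0.1547]
tcp_rot: [-2.056, -2.16, -0.217]
wrist_force: [0.1, -0.4, -1.4]
grip_width: 0.0631
grasp_force: 55.0
```

shift_gripper(
  increments=[
    [[0.06,-0.0005,0,0.0025,0,0,0],[0.06,0,0,0,0,0,0],[0.06,0,0,0,0,0,0]],
  ],
)

```text
clock: 25.67
position: [0.4824, -0.1823, 0.154]
tcp_rot: [-2.056, -2.161, -0.217]
wrist_force: [-0.7, 0.8, 1.4]
grip_width: 0.0632
grasp_force: 55.0
```

In the tool's units: -0.03 m / 0.4 = -0.075, -0.02 m / 0.4 = -0.05, 0.1 rad / 2 = 0.05.

shift_gripper(
  increments=[
    [[0.085,0,0,0,0,0,0],[0.085,0,0,0,0,0,0],[0.085,0,0,0,0,0,0],[0.085,0,0,0,0,0,0],[0.085,-0.01,0,-0.0375,0,0,0],[0.085,-0.01,0,-0.075,0,0,0],[0.085,-0.05,0,-0.075,0,0,0],[0.0,-0.075,0,-0.025,0,0,0],[0.0,-0.075,0,0,0,0,0],[0.0,0,0,0,0,0.05,0],[0.0,0,0,0,0,0.05,0],[0.0,0,0,0,0,0.05,0],[0.0,0,0,0,0,0.05,0],[0.0,0,0,0,0,0.05,0],[0,0,0,0,0,0,0],[0,0,0,0,0,0,0]],
  ],
  clamp_n=20,
)

```text
clock: 27.0
position: [0.487, -0.2866, 0.2172]
tcp_rot: [-1.76, -1.846, -0.651]
wrist_force: [0.3, 0.2, 0.5]
grip_width: 0.0331
grasp_force: 0.0
```

```bash
python3 - <<'E'
from h import *
s=st()
for n in('scene','wrist'): 
    cv2.imwrite(f'pics/{n}10.png',ctrl.get_image(n));np.save(n+'10.npy',ctrl.camera_info(n),allow_pickle=True)
print(Rn.from_rotvec(s['tcp_rot']).as_matrix().round(3))
k=np.array([.4767,-.044]);y=np.radians(92.6);u=np.array([np.cos(y),np.sin(y)])
for kx,z in((-.2,.2),(-.17,.165)):
    p=k+kx*u; togo(s,[*p,z],Ry(92.6,.70))
E
```

```text
27.0 [ 0.487  -0.2866  0.2172] [-1.7604 -1.8458 -0.6512] 0.0331
[[-0.036  0.999 -0.032]
 [ 0.758  0.048  0.651]
 [ 0.652 -0.001 -0.759]]
tool d [0.0212 0.0008 0.0409]
tool rot [-0.0023 -0.0097  0.0011]
tool d [0.0212 0.0009 0.087 ]
tool rot [-0.0023 -0.0097  0.0011]
```

In the tool's units: 0.029 m / 0.4 = 0.0725, -0.0017 m / 0.4 = -0.0043.

shift_gripper(
  increments=[
    [[0,-0.0043,0.0008,0.0725,0,0,0],[0,-0.0043,0.0008,0.0725,0,0,0],[0,-0.0043,0.0008,0.0725,0,0,0],[0,0,0,0,0,0,0],[0,0,0,0,0,0,0],[0,0,0,0,0,0,0]],
  ],
  clamp_n=20,
)

```text
clock: 27.6
position: [0.4868, -0.2333, 0.151]
tcp_rot: [-1.76, -1.852, -0.652]
wrist_force: [-0.0, 0.0, 0.3]
grip_width: 0.0002
grasp_force: 0.0
```

```bash
python3 - <<'E'
from h import *
s=st()
k=np.array([.4767,-.044]);y=np.radians(92.6);u=np.array([np.cos(y),np.sin(y)])
print('kx',(s['position'][:2]-k)@u, 'ky',(s['position'][:2]-k)@[-u[1],u[0]])
togo(s,[*(k-.17*u),.148],Ry(92.6,.71))
c=ctrl.camera_info('wrist');im=ctrl.get_image('wrist');cv2.imwrite('pics/w11.png',im);np.save('w11.npy',c,allow_pickle=True)
g=cv2.GaussianBlur(cv2.cvtColor(im,cv2.COLOR_BGR2GRAY),(0,0),1).astype(int)
for col in(290,320,350):
    d=g[2:,col]-g[:-2,col]; r=[i+1 for i in range(3,300) if abs(d[i])>=7 and abs(d[i])==abs(d[i-3:i+4]).max()]
    print('col',col,[(q,int(d[q-1]),float(round((ray('w',[(col,q)],.147,c)[0][:2]-k)@u,4))) for q in r])
E
```

```text
27.6 [ 0.4868 -0.2333  0.151 ] [-1.7596 -1.8524 -0.6518] 0.0002
kx -0.18958533876711609 ky -0.0015431783390630895
tool d [ 0.0129 -0.0015  0.015 ]
tool rot [-0.001   0.0035  0.0056]
col 290 [(28, -21, -0.0073), (179, 38, -0.117), (236, -16, -0.1484), (237, -16, -0.1489), (268, 20, -0.1642), (280, -33, -0.1698), (288, 27, -0.1735), (292, -28, -0.1753)]
col 320 [(28, -20, -0.0072), (179, 36, -0.1169), (180, 36, -0.1175), (236, -16, -0.1483), (237, -16, -0.1488), (238, -16, -0.1493), (268, 20, -0.1641), (280, -33, -0.1698), (288, 22, -0.1734), (300, -10, -0.1788)]
col 350 [(28, -20, -0.007), (181, 36, -0.118), (237, -17, -0.1487), (272, 19, -0.1659), (273, 19, -0.1664), (280, -28, -0.1697), (281, -28, -0.1701), (292, -13, -0.1752)]
```

The shelf's outer end is seen at kiln x = −149 mm, as predicted, and square. Now pushing with closed fingers.

In the tool's units: 0.0077 m / 0.4 = 0.0193, 0.0038 m / 0.4 = 0.0095.

shift_gripper(
  increments=[
    [[0,0.0165,-0.002,0.0193,0,0,0],[0,0.0165,-0.0018,0.0193,0,0,0],[0,0,0,0,0,0,0],[0,0.0095,0,0.0083,0,0,0],[0,0.0095,0,0.0083,0,0,0],[0,0.0095,0,0.0083,0,0,0],[0,0,0,0,0,0,0]],
  ],
)

```text
clock: 28.23
position: [0.4825, -0.1967, 0.1464]
tcp_rot: [-1.757, -1.849, -0.652]
wrist_force: [0.6, -0.9, -0.1]
grip_width: 0.0004
grasp_force: 0.2
```

shift_gripper(
  increments=[
    [[0,0.0095,0,0.0083,0,0,0],[0,0.0095,0,0.0083,0,0,0],[0,0.0095,0,0.0083,0,0,0],[0,0.0095,0,0.0083,0,0,0],[0,0,0,0,0,0,0]],
  ],
)

```text
clock: 28.65
position: [0.4813, -0.1761, 0.1463]
tcp_rot: [-1.756, -1.849, -0.652]
wrist_force: [0.9, -0.7, 0.9]
grip_width: 0.0006
grasp_force: 0.2
```

In the tool's units: 0.0038 m / 0.4 = 0.0095, 0.0033 m / 0.4 = 0.0083.

shift_gripper(
  increments=[
    [[0,0.0095,0,0.0083,0,0,0],[0,0.0095,0,0.0083,0,0,0],[0,0.0095,0,0.0083,0,0,0],[0,0.0048,0,0.004,0,0,0],[0,0,0,0,0,0,0]],
  ],
)

```text
clock: 29.07
position: [0.4804, -0.1589, 0.146]
tcp_rot: [-1.756, -1.849, -0.652]
wrist_force: [-0.2, -0.2, 0.2]
grip_width: 0.0007
grasp_force: 0.1
```

shift_gripper(
  increments=[
    [[0,0.0038,0,0.0033,0,0,0],[0,0.0038,0,0.0033,0,0,0],[0,0,0,0,0,0,0]],
  ],
)

```text
clock: 29.32
position: [0.4804, -0.156, 0.146]
tcp_rot: [-1.758, -1.849, -0.652]
wrist_force: [1.0, -1.0, 0.6]
grip_width: 0.0004
grasp_force: 0.6
```

In the tool's units: 0.0015 m / 0.4 = 0.0038, 0.0013 m / 0.4 = 0.0033.

shift_gripper(
  increments=[
    [[0,0.0038,0,0.0033,0,0,0],[0,0.0028,0,0.0025,0,0,0],[0,0,0,0,0,0,0]],
  ],
)

```text
clock: 29.57
position: [0.4803, -0.1524, 0.1459]
tcp_rot: [-1.758, -1.848, -0.652]
wrist_force: [0.7, -1.2, -0.2]
grip_width: 0.0005
grasp_force: 0.7
```

```bash
python3 - <<'E'
from h import *
s=st()
k=np.array([.4767,-.044]);y=np.radians(92.6);u=np.array([np.cos(y),np.sin(y)])
c=ctrl.camera_info('wrist');im=ctrl.get_image('wrist');cv2.imwrite('pics/w12.png',im)
g=cv2.GaussianBlur(cv2.cvtColor(im,cv2.COLOR_BGR2GRAY),(0,0),1).astype(int)
for col in(250,290,320,350,390):
    d=g[2:,col]-g[:-2,col]; r=[i+1 for i in range(3,300) if abs(d[i])>=7 and abs(d[i])==abs(d[i-3:i+4]).max()]
    print('col',col,[(q,int(d[q-1]),float(round((ray('w',[(col,q)],.147,c)[0][:2]-k)@u,4))) for q in r])
E
```

```text
29.57 [ 0.4803 -0.1524  0.1459] [-1.758  -1.8485 -0.652 ] 0.0005
col 250 [(29, -15, 0.0668), (30, -15, 0.066), (31, -15, 0.0651), (44, 57, 0.054), (51, -24, 0.0483), (52, -24, 0.0475), (81, 12, 0.0249), (205, 8, -0.0536), (262, -8, -0.0822), (263, -8, -0.0827), (269, -17, -0.0855), (274, 16, -0.0878), (284, -7, -0.0923), (285, -7, -0.0927), (291, -39, -0.0954)]
col 290 [(31, -16, 0.0652), (46, 37, 0.0525), (52, -24, 0.0476), (53, -24, 0.0468), (82, 13, 0.0243), (205, -23, -0.0535), (280, 34, -0.0904), (291, -47, -0.0953)]
col 320 [(30, -18, 0.0662), (42, 25, 0.056), (48, 25, 0.051), (53, -24, 0.0469), (82, 12, 0.0244), (205, -23, -0.0534), (282, -23, -0.0912)]
col 350 [(30, -15, 0.0663), (31, -15, 0.0655), (32, -15, 0.0646), (43, 26, 0.0552), (50, 13, 0.0494), (54, -19, 0.0462), (82, 12, 0.0245), (205, -23, -0.0534), (279, 34, -0.0898), (291, -47, -0.0952)]
col 390 [(30, -15, 0.0665), (31, -15, 0.0656), (43, 26, 0.0554), (82, 13, 0.0246), (274, 13, -0.0874), (275, 13, -0.0879), (285, -9, -0.0924), (291, -39, -0.0951)]
```

In the tool's units: 0.0008 m / 0.4 = 0.002, 0.0007 m / 0.4 = 0.0018.

shift_gripper(
  increments=[
    [[0,0.002,0,0.0018,0,0,0],[0,0.002,0,0.0018,0,0,0],[0,0,0,0,0,0,0]],
  ],
)

```text
clock: 29.87
position: [0.4802, -0.1504, 0.1459]
tcp_rot: [-1.758, -1.848, -0.652]
wrist_force: [0.2, -1.1, 1.3]
grip_width: 0.0005
grasp_force: 0.8
```

shift_gripper(
  increments=[
    [[0,0.002,0,0.0018,0,0,0],[0,0,0,0,0,0,0],[0,0,0,0,0,0,0]],
  ],
)

```text
clock: 30.12
position: [0.4801, -0.1495, 0.1459]
tcp_rot: [-1.758, -1.848, -0.652]
wrist_force: [1.0, -2.5, 1.2]
grip_width: 0.0005
grasp_force: 0.8
```

In the tool's units: 0.0008 m / 0.4 = 0.002, 0.0007 m / 0.4 = 0.0018.

shift_gripper(
  increments=[
    [[0,0.002,0,0.0018,0,0,0],[0,0,0,0,0,0,0],[0,0,0,0,0,0,0]],
  ],
)

```text
clock: 30.37
position: [0.4801, -0.1484, 0.1459]
tcp_rot: [-1.758, -1.848, -0.652]
wrist_force: [0.8, -1.6, 0.7]
grip_width: 0.0004
grasp_force: 0.9
```

shift_gripper(
  increments=[
    [[0,0.002,0,0.0018,0,0,0],[0,0,0,0,0,0,0],[0,0,0,0,0,0,0]],
  ],
)

```text
clock: 30.62
position: [0.4801, -0.1481, 0.1459]
tcp_rot: [-1.76, -1.849, -0.652]
wrist_force: [-0.1, -3.8, 3.0]
grip_width: 0.0006
grasp_force: 2.2
```

In the tool's units: 0.0008 m / 0.4 = 0.002, 0.0007 m / 0.4 = 0.0018.

shift_gripper(
  increments=[
    [[0,0.002,0,0.0018,0,0,0],[0,0,0,0,0,0,0],[0,0,0,0,0,0,0]],
  ],
)

```text
clock: 30.87
position: [0.4801, -0.1479, 0.1458]
tcp_rot: [-1.761, -1.849, -0.651]
wrist_force: [-0.9, -6.2, 3.3]
grip_width: 0.0003
grasp_force: 3.3
```

In the tool's units: 0.0008 m / 0.4 = 0.002, 0.0007 m / 0.4 = 0.0018.

shift_gripper(
  increments=[
    [[0,0.002,0,0.0018,0,0,0],[0,0.001,0,0.0008,0,0,0],[0,0,0,0,0,0,0]],
  ],
)

```text
clock: 31.12
position: [0.4802, -0.1477, 0.1458]
tcp_rot: [-1.763, -1.85, -0.65]
wrist_force: [-1.8, -9.1, 5.2]
grip_width: 0.0005
grasp_force: 4.8
```

shift_gripper(
  increments=[
    [[0,-0.0375,0,-0.0325,0,0,0],[0,-0.075,0,-0.0625,0,0,0],[0,-0.075,0,-0.0625,0,0,0],[0,0,0,-0.1,0,0,0],[0,0,0,-0.1,0,0,0],[0,0,0,0,0,0,0],[0,0,0,0,0,0,0]],
  ],
)

```text
clock: 31.7
position: [0.488, -0.2953, 0.2064]
tcp_rot: [-1.76, -1.849, -0.654]
wrist_force: [-1.5, 0.3, 0.1]
grip_width: 0.0007
grasp_force: 0.0
```

```bash
python3 - <<'E'
from h import *
s=st();k=np.array([.4767,-.044]);y=np.radians(92.6);u=np.array([np.cos(y),np.sin(y)])
c=ctrl.camera_info('wrist');im=ctrl.get_image('wrist');cv2.imwrite('pics/w13.png',im)
g=cv2.GaussianBlur(cv2.cvtColor(im,cv2.COLOR_BGR2GRAY),(0,0),1).astype(int)
for col in(300,310,320,330,340):
    d=g[2:,col]-g[:-2,col]; r=[i+1 for i in range(3,330) if abs(d[i])>=6 and abs(d[i])==abs(d[i-3:i+4]).max()]
    print('col',col,[(q,int(d[q-1]),float(round((ray('w',[(col,q)],.147,c)[0][:2]-k)@u,4))) for q in r])
cv2.imwrite('pics/sc13.png',ctrl.get_image('scene'));t=ctrl.get_image('top');cv2.imwrite('pics/top13.png',t)
h=cv2.cvtColor(t,cv2.COLOR_BGR2HSV).astype(int);yy,xx=np.mgrid[:480,:640]
for b in blobs((xx>225)&(xx<275)&(yy>180)&(yy<240)&(h[...,1]>150)&(h[...,2]>60)): print('wood',rect(ray('top',b,.319)))
for b in blobs((xx>360)&(xx<440)&(yy>195)&(yy<275)&(h[...,1]>150)&(h[...,0]<12),3): print('chip',rect(ray('top',b,.006)))
E
```

```text
31.7 [ 0.488  -0.2953  0.2064] [-1.7601 -1.8493 -0.6539] 0.0007
col 300 [(41, -19, -0.0107), (119, 32, -0.0914), (139, -7, -0.1094), (151, -20, -0.1197), (160, 18, -0.1273), (172, 16, -0.1371), (181, -26, -0.1442), (229, 19, -0.1798), (239, -29, -0.1867), (245, 29, -0.1907), (257, 6, -0.1987), (258, 6, -0.1993), (270, 47, -0.2071), (279, -46, -0.2127), (286, -14, -0.2171), (291, -18, -0.2201), (308, 38, -0.2302), (317, 17, -0.2354)]
col 310 [(41, -19, -0.0107), (119, 31, -0.0913), (139, -7, -0.1093), (151, -22, -0.1197), (160, 18, -0.1272), (172, 15, -0.137), (181, -27, -0.1442), (229, 18, -0.1797), (238, -27, -0.1859), (239, -27, -0.1866), (245, 28, -0.1907), (255, -9, -0.1973), (262, 8, -0.2019), (268, 47, -0.2058), (269, 47, -0.2064), (281, -77, -0.2139), (324, 23, -0.2394), (325, 23, -0.2399
[... 334 characters left out ...]
 -0.0105), (42, -19, -0.0117), (119, 31, -0.0912), (139, -7, -0.1092), (151, -21, -0.1196), (160, 18, -0.1271), (172, 16, -0.1369), (182, -26, -0.1449), (229, 18, -0.1797), (239, -22, -0.1866), (246, 28, -0.1913), (269, 47, -0.2063), (281, -79, -0.2139), (324, 24, -0.2393)]
col 340 [(41, -19, -0.0105), (42, -19, -0.0116), (119, 31, -0.0912), (139, -7, -0.1092), (140, -7, -0.1101), (151, -21, -0.1196), (160, 18, -0.1271), (172, 16, -0.1369), (182, -27, -0.1448), (233, 18, -0.1824), (234, 18, -0.1831), (238, -29, -0.1859), (246, 34, -0.1913), (270, 47, -0.207), (279, -60, -0.2126), (290, -8, -0.2194), (291, -8, -0.22), (309, 45, -0.2307), (327, -8, -0.241)]
wood [455.7 -25.4  76.7  23.7   8.8]
```

The stop is firm: 9 N with no travel. One last check of the chips from the scene camera before handing in.

In the tool's units: -0.04 m / 0.4 = -0.1, 0.03 m / 0.4 = 0.075.

shift_gripper(
  increments=[
    [[0,0,0,-0.1,0,0,0],[0,0.075,0,-0.05,0,0,0],[0,0.075,0,-0.05,0,0,0],[0,0.075,0,0,0,0,0],[0,0,0,0,0,0,0],[0,0,0,0,0,0,0]],
  ],
)

```text
clock: 32.35
position: [0.4866, -0.2758, 0.3253]
tcp_rot: [-1.754, -1.852, -0.65]
wrist_force: [-0.7, -0.1, -0.3]
grip_width: 0.0005
grasp_force: 0.0
```

```bash
python3 - <<'E'
from h import *
t=ctrl.get_image('scene');h=cv2.cvtColor(t,cv2.COLOR_BGR2HSV).astype(int);yy,xx=np.mgrid[:480,:640];cv2.imwrite('pics/sc14.png',t)
for b in blobs((xx>280)&(xx<420)&(yy>330)&(yy<420)&(h[...,1]>150)&(h[...,0]<13),3): print('chip',rect(ray('scene',b,.006)))
t=ctrl.get_image('top');h=cv2.cvtColor(t,cv2.COLOR_BGR2HSV).astype(int)
for b in blobs((xx>360)&(xx<440)&(yy>195)&(yy<275)&(h[...,1]>140)&(h[...,0]<12),3): print('chip top',rect(ray('top',b,.006)))
E
```

```text
chip [ 439.  -381.6   14.3   13.5   28.2]
chip [ 457.  -378.    15.2    7.4   39.6]
chip [ 493.7 -367.7   14.4   12.8    2.6]
chip top [ 434.3 -380.3    8.4    5.   135.7]
chip top [ 492.8 -365.2   13.8   11.7   26.7]
```

```bash
python3 -c "
from station import ctrl
print(ctrl.job_done())"
```

```text
the job is handed in; nothing more can be done
None
```

I handed the job in at about 32 s on the robot's clock: the three chips are on the bench, the stone is back on the kiln top, and the shelf is in the grooves, pushed to a firm stop (9 N, no further travel). No verdict came back, and I inferred that the stop is the back wall from force and position rather than seeing it.

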